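# Isolate the air, strip the rod from a tyre-changer cylinder and tray its parts

### The job

Help me strip this tyre changer's air cylinder, which is still on the bench air line: before you touch its piston rod, swing the air isolator's lever from on to off, so that its padlock hole lines up with the hole in the plate below and my padlock will go through, and leave it there. Then draw the piston rod right out of the barrel, regrasping it hand over hand, and lay it down in the two vees of the rod cradle, its balance point midway between them. Put every stripped part of the cylinder that lies about the bench (end cap, gland bush, fork, spacer, mounting lug: not all of them need be there) into the steel tray, and leave the other things on the bench where they are.

Things in the scene. Friction and masses are not known exactly. Their poses are not given: they have to be found in the camera images.
- cylinder: Air cylinder clamped level on a fixed grey jig plate 600 x 80 x 12 mm. Origin on the bench under the barrel's open mouth; +x runs into the barrel, so the rod is drawn to -x, towards the robot. Barrel 46 mm outside, 41 mm bore. Two V-rests on the jig, 14 mm thick, open upwards, carry the rod (axis 73.5 mm up) at x = -100 and -250 mm; their arms rise 5 mm above its axis and stop fingers round it
- mouth (a point): Centre of the barrel's open mouth, on the bore axis, 75 mm above the bench. The front cap is off: four bare tie rods (6 mm thick, at y = +-19 mm, 19 mm above and below the axis) stand 40 mm out past the mouth, so the piston must be drawn 45 mm clear of the mouth before the rod is lifted
- rod: Piston rod, 400 mm long, about 0.56 to 0.84 kg, loose, slides freely. Origin on its axis at the balance point; +x runs to the piston. Steel rod 14 mm in diameter, x = -244 to 106 mm; piston 38 mm in diameter, x = 106 to 136 mm; an 11 mm thread stub, x = -244 to -264 mm, is its tip. At the start the tip stands 170 to 205 mm out of the mouth, past the near V-rest only
- cradle: Rod cradle, fixed: wooden base 210 x 75 x 12 mm with two upright V-saddles (14 mm thick) at x = +-85 mm, open upwards. Origin under its centre; the rod lies along its x axis, either way round.
- cradle_seat (a point): Point midway between the cradle's vees where the balance point of the laid rod (its axis) belongs, 55 mm above the bench
- isolator: Lockable air isolator on a fixed base plate: brass ball valve on a pipe along its x axis, a lever on top and a small gauge at x = -64 mm. Origin on the bench under the lever's pivot, z up. A fixed steel plate with a 9 mm padlock hole juts out to -y just under the lever
- lever (a joint): Angle of the isolator's lever about its upright pivot, rad, growing counter-clockwise seen from above: 0 lies over the pipe to the isolator's +x (on; it starts at 0.02 to 0.35), 1.571 points across the pipe to +y (off, padlock holes in line); the stop is farther on, at 1.80. Stiff: it stays where it is left (0.22 N m to turn)
- lever_pivot (a point): On the pivot axis at the height of the lever's sleeve (121 mm above the bench)
- lever_grip (a point): Centre of the lever's black sleeve, 85 mm from the pivot, 121 mm above the bench; the sleeve is 60 mm long along the lever, 16 mm wide and 18 mm high; its point's x axis points outward along the lever
- lever_hole (a point): Centre of the 9 mm padlock hole in the lever's short tail, 45 mm from the pivot on the side opposite the sleeve
- plate_hole (a point): Centre of the 9 mm padlock hole in the fixed plate, 45 mm from the pivot towards the isolator's -y
- tray: Steel parts tray, fixed, 240 (x) x 160 (y) x 32 mm high, walls and floor 3 mm. Origin at the centre of its underside
- end_cap: Stripped part, may be absent: the cylinder's aluminium front end cap, a square block 54 x 54 x 26 mm high with an 18 mm hole through its centre and four small ones at the corners, lying flat. Origin at the centre of its underside, x and y along its sides
- gland: Stripped part, may be absent: brass gland bush standing on its flange (34 mm diameter, 7 mm thick), above it a sleeve of 26 mm diameter up to 30 mm. Origin at the centre of its underside
- fork: Stripped part, may be absent: steel rod fork (clevis) lying flat, two prongs; 56 mm over all along its x (x = -30 to 26 mm), 24 mm wide along y, 24 mm high. Origin under the middle
- spacer: Stripped part, may be absent: plain aluminium spacer tube standing upright, 30 mm diameter, 36 mm high. Origin at the centre of its underside
- lug: Stripped part, may be absent: rear mounting lug, an aluminium plate 46 x 46 x 8 mm lying flat with an upright ear in its middle, 36 mm long along x, 16 mm thick along y, rounded top 42 mm above the bench, with a cross hole. Origin at the centre of its underside
- wheel_nut: Bystander among the parts: solid six-sided steel wheel nut with tapered ends, 27 mm over the corners, 36 mm high. Not part of the cylinder
- socket: Bystander: steel wrench socket standing upright, 32 mm diameter, 50 mm high
- tread_gauge: Bystander: small flat tread-depth gauge, about 30 x 95 x 8 mm
- valve_jar: Bystander: clear jar with a black lid, 64 mm diameter, 85 mm high
There are look-alikes about, which are no part of the job. What is shaped like the gland but blue is not meant.

How it is judged:
By the outcome, as a careful person would: the job done as asked, in the order asked, and still so for the second after the job is handed in, with the robot touching nothing.
Of end_cap, gland, fork, spacer, lug only 3 to 5 are there at a start; the rules pass over those that are not, and their reading is None.
At some moment in a run one of end_cap, gland, fork, spacer, lug may be knocked a few centimetres aside while the robot is not near it.
Once in a run the grip may slacken for a moment while it holds something.
It also fails if it takes over 210 s, if anything falls off the work surface, if the arm or the gripper's body presses on something with over 40 N, if the wrist force passes 120 N, or if a joint passes its speed limit or range.

### The arm

A 6-joint arm with a two-finger parallel gripper is mounted at the origin on the work surface. World frame = base frame: x ahead of the robot, y to its left, z up, the work surface at z = 0. Lengths are in m, angles in degrees, forces in N, time in s.
With the tool pointing down it reaches from about 0.375 to 0.9 m from the base axis. Payload 3.1 kg.
Tool frame: the origin (TCP) lies at the very end of the fingers, on their centre line; the grasp point (between the pads) lies 19 mm behind it; z points along the fingers, y is the direction in which the jaws open and shut (so a half turn about z gives the same grasp; the last joint's range is limited). The gripper opens to 87 mm and grips with 3 to 60 N. Pads are 19 mm wide; open, the fingers measure 117 mm over their backs; the gripper's body (75 mm by 190 mm) begins 51 mm behind the grasp point.
Start: joints at [61.049, 30.224, 82.088, -0, 67.689, -10.227], TCP at [0.201, 0.592, 0.223] pointing down, gripper open.
Joint ranges: [-176.69, 176.69], [-43.24, 126.21], [12.49, 139.97], [-82, 262], [0, 151.66], [-163.58, 163.58]. Speed limits (degrees/s): [159.86, 159.86, 180, 180, 180, 180].

### API

Orientations are given as a 3x3 rotation matrix whose columns are the frame's x, y, z axes.
In Python, from rig import read_state, capture, hand_in gives the robot as it stands. The module is installed in compiled form; this text tells all that it offers.
- The arm moves only by the tool send_rows, never from a script. Its argument "moves" is one flat list of numbers, 7 for each row, row after row: the turn, a rotation vector about the world's x, y, z in degrees, then the shift along the world's x, y, z in cm, then the gripper's target within -1 to 1 (fully open at 1, half-way at 0, shut at -1). In form: [rx, ry, rz, tx, ty, tz, hand, rx, ry, rz, tx, ty, tz, hand, ...]. A call has 1 to 20 rows; each row shifts and turns the commanded pose from where the row before left it; what a row does not reach is not made up. A row lasts 1/10 s, in which the tool goes at most 50 mm and 8.59 degrees, less where a joint would pass 70% of its speed; a pose out of reach is approached as far as the arm can. A call with a gripper value outside its range is refused whole. The fingers move at their own pace and stop on an object; the grip force is fixed at half the most. Time passes only in rows, so rows that do not move let the fingers close. It gives the time, the measured TCP pose, the force and the opening at its end, in the units of the state.
- read_state(): the state, without advancing time (a new reading comes with each control period).
- capture(name): name is "scene" or "top" or "wrist"; returns a dict with "pixels" (420x560x3 uint8, red, green, blue), "vertical_fov" (degrees; the focal length in pixels is half the picture's height over the tangent of half this angle, whatever the lens; pixels are square), "cx", "cy" (the principal point, pixels), "dist" ([k1, k2, p1, p2, k3] as OpenCV has them; the pictures are not rectified), "rvec" (rotation vector, rad) and "tvec" (3), from world to camera coordinates, as OpenCV has them. Camera axes: x right, y down, z forward; pixel columns grow to the right and rows downward; lengths in m; the calibration is good to about 2 mm. A picture is of the moment at which its call begins. There is no depth.
- hand_in(): hands the job in, once; it reports no verdict.
The state is a dict: "time_s": time; "joint_positions": joint angles; "qvel": joint speeds; "tau": joint torques, N m; "position": TCP position; "tcp_rot": TCP orientation; "force": force on the tool from outside, world axes, zero at the start; "moment": the same for the moment, N m; "opening": opening from 0.0 (shut) to 1.0 (fully open).
Only numpy, scipy, OpenCV 4.12 (cv2) and the standard library are available. Lean on these libraries where they do the work, as an engineer would, in place of code of your own. Each camera call takes 0.05 s, during which the arm holds its last target.

## Working session

There is one attempt and no reset: what is moved stays moved. The work goes in short steps, Python scripts to look and compute and a tool call to move; the robot and the scene stay as the last step left them, time stands still between calls to the robot, and variables do not carry over. Pictures are saved under pics/ and viewed, and the job is handed in when it is done.

Besides the shell and the picture viewer there is one more tool, called after "Call:" by a JSON object that holds its "api" and its "payload", one argument or row to a line. send_rows: Moves the arm, as the interface text tells. Its arguments: {"type":"object","properties":{"moves":{"type":"array","items":{"type":"number"}}},"required":["moves"]}

```bash
mkdir -p pics; ls; cat > h.py <<'E'
import numpy as np, cv2, pickle, os
from rig import read_state, capture
def cap(name, fn=None):
    c=capture(name)
    if fn: cv2.imwrite('pics/'+fn+'.png', c['pixels'][:,:,::-1])
    pickle.dump(c,open('last_%s.pkl'%name,'wb'))
    return c
def load(name): return pickle.load(open('last_%s.pkl'%name,'rb'))
def K(c):
    h=c['pixels'].shape[0]; f=h/2/np.tan(np.radians(c['vertical_fov'])/2)
    return np.array([[f,0,c['cx']],[0,f,c['cy']],[0,0,1.]])
def ray(c,px):
    px=np.array(px,float).reshape(-1,1,2)
    u=cv2.undistortPoints(px,K(c),np.array(c['dist'])).reshape(-1,2)
    R,_=cv2.Rodrigues(np.array(c['rvec'],float)); t=np.array(c['tvec'],float).reshape(3)
    d=np.c_[u,np.ones(len(u))]@R
    return -R.T@t, d
def onz(c,px,z):
    o,d=ray(c,px); return o+d*((z-o[2])/d[:,2])[:,None]
def proj(c,P):
    return cv2.projectPoints(np.array(P,float).reshape(-1,1,3),np.array(c['rvec'],float),np.array(c['tvec'],float),K(c),np.array(c['dist']))[0].reshape(-1,2)
def crop(c,fn,x0,y0,x1,y1,s):
    im=c['pixels'][y0:y1,x0:x1,::-1]
    cv2.imwrite('pics/'+fn+'.png',cv2.resize(im,None,fx=s,fy=s,interpolation=cv2.INTER_CUBIC))
def st():
    s=read_state(); print({k:np.round(s[k],3).tolist() for k in ['time_s','joint_positions','position','tcp_rot','force','opening']})
E
python3 - <<'E'
from h import *
for n in ['scene','top','wrist']:
    c=cap(n,n+'0'); print(n,c['vertical_fov'],ray(c,[[c['cx'],c['cy']]]))
st()
E
```

```text
pics
scene 51.444664913755055 (array([0.97802828, 0.57480838, 0.7552758 ]), array([[-0.39847828, -0.61873394, -0.67704016]]))
top 52.273643929657815 (array([ 0.42453802, -0.04136872,  1.29442304]), array([[ 0.11463978,  0.00777877, -0.99337667]]))
wrist 66.13635057907226 (array([0.12260623, 0.61817521, 0.38430423]), array([[ 0.28026568, -0.09707776, -0.95500108]]))
{'time_s': 0.15, 'joint_positions': [61.049, 30.267, 82.14, -0.002, 67.69, -10.228], 'position': [0.2, 0.591, 0.222], 'tcp_rot': [[-0.947, 0.321, -0.001], [0.321, 0.947, -0.001], [0.0, -0.002, -1.0]], 'force': [-0.07, 0.431, 0.137], 'opening': 1.002}
```

View pics/scene0.png

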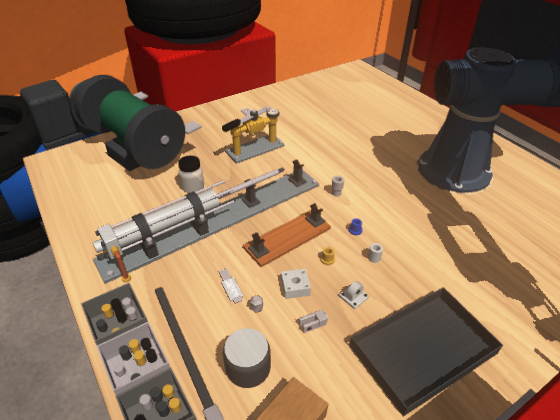

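View pics/top0.png

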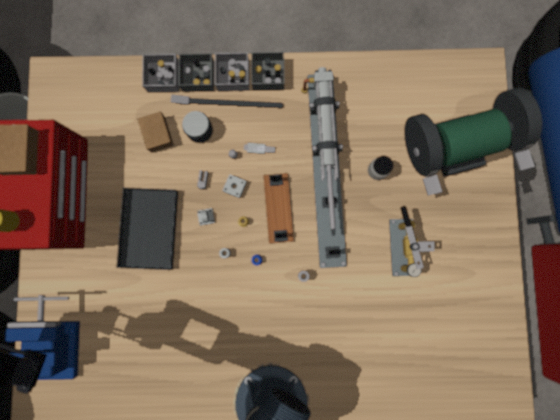

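View pics/wrist0.png

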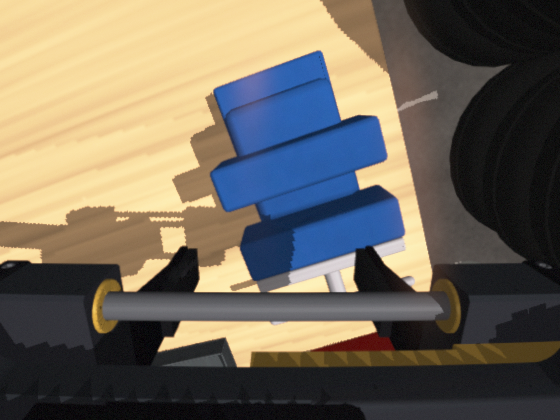

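```bash
python3 - <<'E'
from h import *
c=load('top'); crop(c,'t1',110,130,310,290,4); crop(c,'t2',300,150,460,290,5)
c=load('scene'); crop(c,'s1',205,165,405,340,4); crop(c,'s2',80,95,340,285,3)
E
```

```text
(no output)
```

View pics/t1.png

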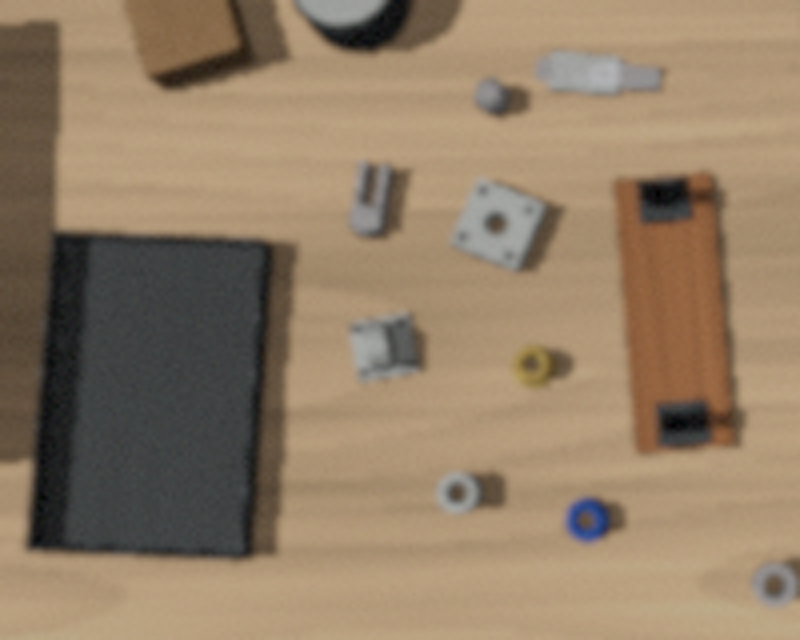

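View pics/t2.png

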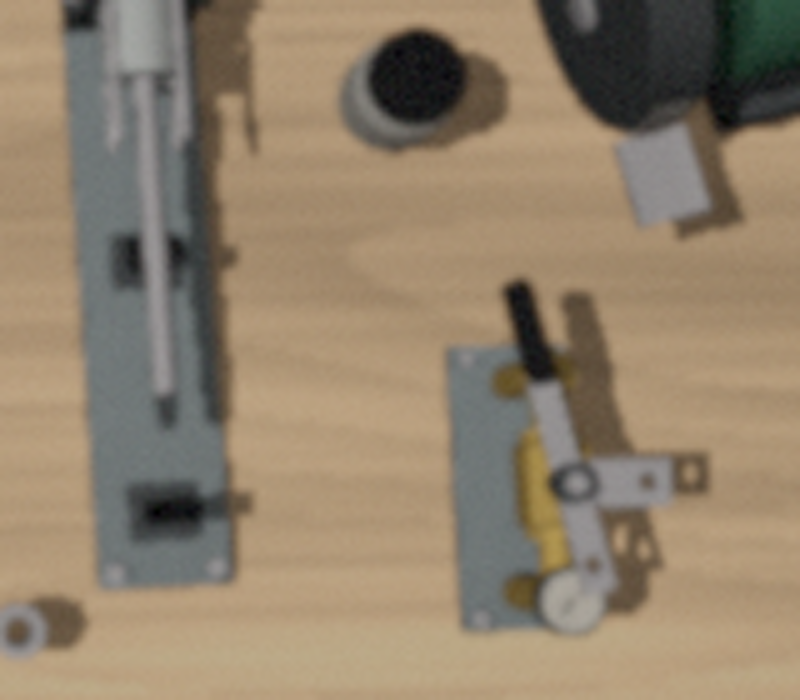

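View pics/s1.png

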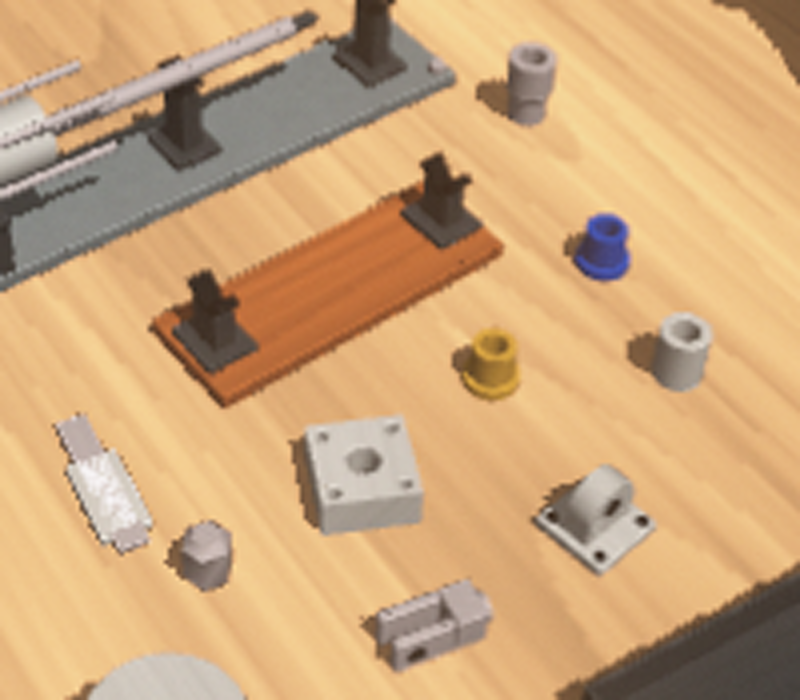

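View pics/s2.png

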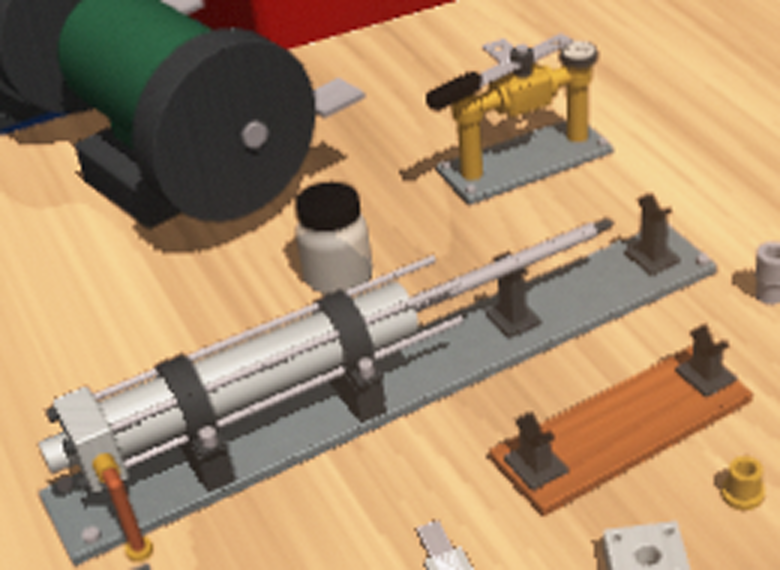

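```bash
python3 - <<'E'
from h import *
np.set_printoptions(precision=4,suppress=True)
t=load('top'); s=load('scene')
def T(x,y,cx=300,cy=150,k=5): return [(x+.5)/k+cx-.5,(y+.5)/k+cy-.5]
def S2(x,y): return [(x+.5)/3+80-.5,(y+.5)/3+95-.5]
def S1(x,y): return [(x+.5)/4+205-.5,(y+.5)/4+165-.5]
def T1(x,y): return T(x,y,110,130,4)
print('iso base L edge',onz(t,[T(449,352),T(463,628)],.006))
print('platehole',onz(t,[T(648,482)],.112),'leverhole',onz(t,[T(593,565)],.118),'pivot',onz(t,[T(575,482)],.125))
print('sleeve far,near',onz(t,[T(517,287),T(543,375)],.130))
print('iso scene: pivot',onz(s,[S2(521,58)],.13),'sleeve end',onz(s,[S2(440,97)],.121), onz(s,[S2(478,86)],.121))
print('rod top: tip, stub start,tierod',onz(t,[T(168,425),T(164,393),T(147,80)],.0735+.005))
print('rod scene tip', onz(s,[S2(610,224),S2(595,230),S2(415,303)],.075))
print('jig L edge',onz(t,[T(67,30),T(100,585)],.012),'R', onz(t,[T(232,580)],.012))
print('rests top', onz(t,[T(150,262),T(165,512)],.0785))
print('cradle corners top', onz(t,[T1(616,180),T1(712,173),T1(735,442),T1(640,450)],.012))
print('cradle scene corners', onz(s,[S1(152,325),S1(225,403),S1(502,247),S1(425,185)],.012))
print('tray corners', onz(t,[T1(58,232),T1(270,240),T1(250,555),T1(30,548)],.032))
print('spacer',onz(t,[T1(459,493)],.036),'gland',onz(t,[T1(534,366)],.030),'socket',onz(t,[T1(776,583)],.05),'blue',onz(t,[T1(588,520)],.03))
print('cap corners',onz(t,[T1(485,179),T1(548,205),T1(519,270),T1(453,242),T1(497,222)],.026))
print('cap scene',onz(s,[S1(365,461)],.026),'spacer',onz(s,[S1(688,332)],.036),'gland',onz(s,[S1(495,345)],.03))
print('fork', onz(t,[T1(362,165),T1(388,165),T1(354,215),T1(370,236),T1(386,215)],.024))
print('fork scene ends',onz(s,[S1(380,617),S1(480,585),S1(395,640),S1(490,600)],.024))
print('lug plate corners',onz(t,[T1(349,323),T1(411,314),T1(420,372),T1(360,382)],.008))
print('lug scene',onz(s,[S1(533,520),S1(600,572),S1(656,522)],.008), 'nut',onz(t,[T1(492,95)],.036))
E
```

```text
iso base L edge [[ 0.5212 -0.3649  0.006 ]
 [ 0.3573 -0.3657  0.006 ]]
platehole [[ 0.4403 -0.4435  0.112 ]] leverhole [[ 0.3959 -0.4093  0.118 ]] pivot [[ 0.4407 -0.3998  0.125 ]]
sleeve far,near [[ 0.5468 -0.3723  0.13  ]
 [ 0.4986 -0.384   0.13  ]]
iso scene: pivot [[ 0.4472 -0.3815  0.13  ]] sleeve end [[ 0.5374 -0.3744  0.121 ]] [[ 0.4988 -0.3725  0.121 ]]
rod top: tip, stub start,tierod [[ 0.4769 -0.1863  0.0785]
 [ 0.495  -0.1846  0.0785]
 [ 0.6758 -0.1801  0.0785]]
rod scene tip [[ 0.4778 -0.1802  0.075 ]
 [ 0.4933 -0.1799  0.075 ]
 [ 0.6674 -0.1763  0.075 ]]
jig L edge [[ 0.7215 -0.1398  0.012 ]
 [ 0.3857 -0.1511  0.012 ]] R [[ 0.3875 -0.2293  0.012 ]]
rests top [[ 0.57   -0.1788  0.0785]
 [ 0.4279 -0.1831  0.0785]]
cradle corners top [[ 0.6651  0.0117  0.012 ]
 [ 0.6693 -0.0614  0.012 ]
 [ 0.4651 -0.075   0.012 ]
 [ 0.4602 -0.0039  0.012 ]]
cradle scene corners [[ 0.672  -0.0533  0.012 ]
 [ 0.6667  0.0204  0.012 ]
 [ 0.4604  0.0047  0.012 ]
 [ 0.4672 -0.0662  0.012 ]]
tray corners [[0.6289 0.4281 0.032 ]
 [0.6203 0.2697 0.032 ]
 [0.3878 0.2814 0.032 ]
 [0.3955 0.4424 0.032 ]]
spacer [[0.4303 0.1281 0.036 ]] gland [[0.523  0.0732 0.03  ]] socket [[ 0.3626 -0.1014  0.05  ]] blue [[0.4092 0.0343 0.03  ]]
cap corners [[0.6649 0.1097 0.026 ]
 [0.6443 0.0624 0.026 ]
 [0.5954 0.0844 0.026 ]
 [0.6174 0.1338 0.026 ]
 [0.632  0.1008 0.026 ]]
cap scene [[0.6307 0.1052 0.026 ]] spacer [[0.4304 0.134  0.036 ]] gland [[0.5245 0.0789 0.03  ]]
fork [[0.6776 0.2028 0.024 ]
 [0.6773 0.1831 0.024 ]
 [0.6395 0.2086 0.024 ]
 [0.6233 0.1965 0.024 ]
 [0.6391 0.1845 0.024 ]]
fork scene ends [[0.6785 0.1885 0.024 ]
 [0.6258 0.2    0.024 ]
 [0.6798 0.2032 0.024 ]
 [0.6269 0.2098 0.024 ]]
lug plate corners [[0.5595 0.215  0.008 ]
 [0.5656 0.1681 0.008 ]
 [0.5215 0.1612 0.008 ]
 [0.5147 0.2064 0.008 ]]
lug scene [[0.5698 0.1742 0.008 ]
 [0.5613 0.219  0.008 ]
 [0.5159 0.2106 0.008 ]] nut [[0.727 0.103 0.036]]
```

Call:
{"api": "send_rows", "payload": {
  "moves": [0, 0, -7.3, 2.4, -3.7, 0.2, 0.2, 0, 0, -7.3, 2.4, -3.7, 0.2, 0.2, 0, 0, -7.3, 2.4, -3.7, 0.2, 0.2, 0, 0, -7.3, 2.4, -3.7, 0.2, 0.2, 0, 0, -7.3, 2.4, -3.7, 0.2, 0.2, 0, 0, -7.3, 2.4, -3.7, 0.2, 0.2, 0, 0, -7.3, 2.4, -3.7, 0.2, 0.2, 0, 0, -7.3, 2.4, -3.7, 0.2, 0.2, 0, 0, -7.3, 2.4, -3.7, 0.2, 0.2, 0, 0, -7.3, 2.4, -3.7, 0.2, 0.2, 0, 0, -7.3, 2.4, -3.7, 0, 0.2, 0, 0, -7.3, 2.4, -3.7, 0, 0.2, 0, 0, -7.3, 1.2, -4.2, 0, 0.2]
}}

```text
time_s: 1.45
position: [0.5027, 0.1043, 0.2426]
tcp_rot: [[0.406, 0.914, 0.002], [0.914, -0.406, 0.0], [0.001, 0.002, -1.0]]
force: [0.3, -0.1, 0.1]
opening: 0.599
```

Call:
{"api": "send_rows", "payload": {
  "moves": [0, 0, -7.3, 0.2, -4.5, 0, 0.2, 0, 0, -7.3, 0.2, -4.5, 0, 0.2, 0, 0, -7.3, 0.2, -4.5, 0, 0.2, 0, 0, -7.3, 0.2, -4.5, 0, 0.2, 0, 0, -7.3, 0.2, -4.5, 0, 0.2, 0, 0, -7.3, 0.2, -4.5, 0, 0.2, 0, 0, -7.3, 0.2, -4.5, 0, 0.2, 0, 0, 0, 0.2, -4.5, 0, 0.2, 0, 0, 0, 0.2, -4.5, 0, 0.2, 0, 0, 0, 0, -2.0, 0, 0.2, 0, 0, 0, 0, 0, 0, 0.2, 0, 0, 0, 0, 0, 0, 0.2, 0, 0, 0, 0, 0, 0, 0.2]
}}

```text
time_s: 2.75
position: [0.5183, -0.3171, 0.2423]
tcp_rot: [[0.964, 0.265, -0.001], [0.265, -0.964, 0.002], [-0.001, -0.002, -1.0]]
force: [0.1, -0.6, 0.4]
opening: 0.598
```

```bash
python3 - <<'E'
from h import *
st(); c=cap('wrist','w1'); cap('top','top1')
E
```

```text
{'time_s': 2.75, 'joint_positions': [-41.997, 27.694, 83.339, 0.035, 69.076, 32.633], 'position': [0.518, -0.317, 0.242], 'tcp_rot': [[0.964, 0.265, -0.001], [0.265, -0.964, 0.002], [-0.001, -0.002, -1.0]], 'force': [0.123, -0.561, 0.365], 'opening': 0.598}
```

View pics/w1.png

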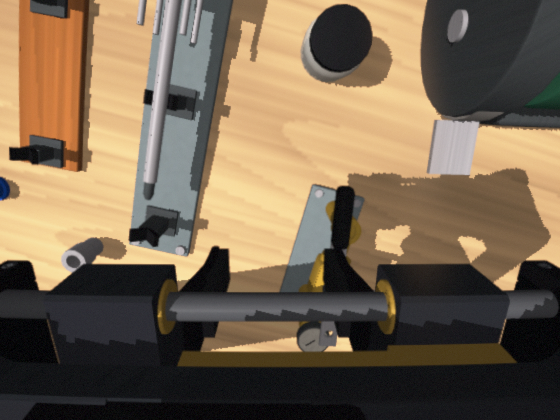

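```bash
python3 - <<'E'
from h import *
np.set_printoptions(precision=4,suppress=True)
c=load('wrist'); t=load('top')
print(proj(c,[[*read_state()['position']]]), ray(c,[[280,210]]))
print('sleeve end top, near end', onz(c,[[344,187],[342,247]],.130))
print('rod stub start/tip', onz(c,[[152,184],[149,197]],.0735), 'socket',onz(c,[[70,261]],.05),'cradle near corners',onz(c,[[80,170],[20,163]],.012))
print('jig near corners',onz(c,[[187,255],[130,243]],.012), 'rest',onz(c,[[170,100]],.0785))
crop(c,'w1c',100,150,400,350,2.6)
E
```

```text
[[276.9541 262.9972]] (array([ 0.5971, -0.2954,  0.4049]), array([[-0.284 , -0.0892, -0.9548]]))
sleeve end top, near end [[ 0.5505 -0.3694  0.13  ]
 [ 0.496  -0.3861  0.13  ]]
rod stub start/tip [[ 0.4903 -0.1881  0.0735]
 [ 0.4753 -0.1872  0.0735]] socket [[ 0.3587 -0.0955  0.05  ]] cradle near corners [[ 0.4643 -0.077   0.012 ]
 [ 0.4531 -0.0002  0.012 ]]
jig near corners [[ 0.3863 -0.2289  0.012 ]
 [ 0.3829 -0.1518  0.012 ]] rest [[ 0.5791 -0.1934  0.0785]]
```

View pics/w1c.png

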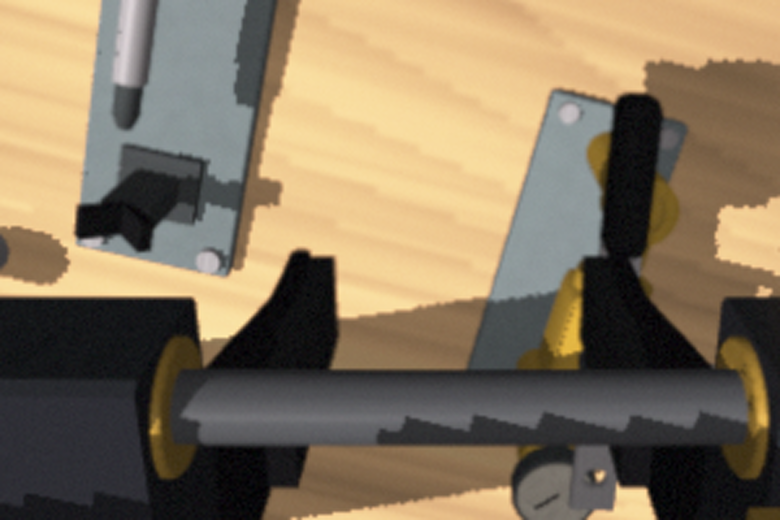

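View pics/top1.png

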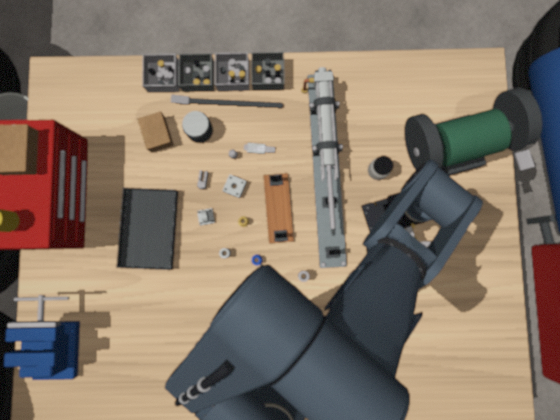

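Call:
{"api": "send_rows", "payload": {
  "moves": [0, 0, 0, 0.3, -3.0, 0, 0, 0, 0, 0, 0.3, -3.1, 0, 0, 0, 0, 0, 0, 0, -2.0, 0, 0, 0, 0, 0, 0, -2.0, 0, 0, 0, 0, 0, 0, -2.0, 0, 0, 0, 0, 0, 0, 0, 0, 0, 0, 0, 0, 0, 0, 0]
}}

```text
time_s: 3.55
position: [0.5249, -0.3792, 0.1828]
tcp_rot: [[0.964, 0.265, -0.0], [0.265, -0.964, 0.0], [-0.0, -0.0, -1.0]]
force: [0.1, -0.3, 0.7]
opening: 0.502
```

```bash
python3 - <<'E'
from h import *
np.set_printoptions(precision=4,suppress=True)
st(); c=cap('wrist','w2'); p=read_state()['position']
print(proj(c,[[p[0],p[1],.13]]))
E
```

```text
{'time_s': 3.55, 'joint_positions': [-45.718, 34.476, 80.848, 0.007, 64.705, 28.936], 'position': [0.525, -0.379, 0.183], 'tcp_rot': [[0.964, 0.265, -0.0], [0.265, -0.964, 0.0], [-0.0, -0.0, -1.0]], 'force': [0.119, -0.316, 0.703], 'opening': 0.502}
[[277.5043 229.2607]]
```

View pics/w2.png

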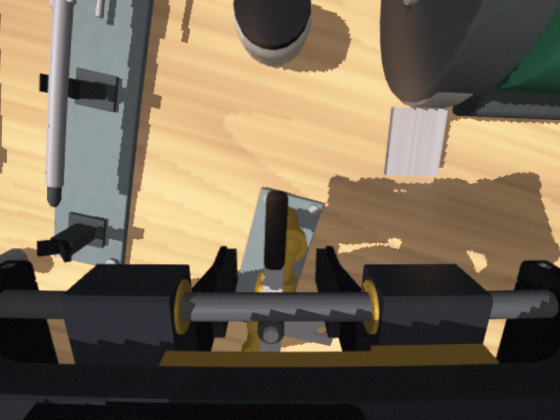

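Call:
{"api": "send_rows", "payload": {
  "moves": [0, 0, 0, 0, 0, -2.5, 0, 0, 0, 0, 0, 0, -2.5, 0, 0, 0, 0, 0, 0, -2.4, 0, 0, 0, 0, 0, 0, 0, 0, 0, 0, 0, 0, 0, 0, -0.4, 0, 0, 0, 0, 0, 0, -1, 0, 0, 0, 0, 0, 0, -1, 0, 0, 0, 0, 0, 0, -1, 0, 0, 0, 0, 0, 0, -1, 0, 0, 0, 0, 0, 0, -1]
}}

```text
time_s: 4.6
position: [0.5249, -0.3797, 0.1097]
tcp_rot: [[0.965, 0.262, 0.001], [0.262, -0.965, 0.001], [0.001, -0.0, -1.0]]
force: [-0.7, 3.2, 6.1]
opening: 0.187
```

```bash
python3 - <<'E'
import numpy as np
np.set_printoptions(precision=2,suppress=True)
P=np.array([.4407,-.3998]); a0=13.4; r=.0866
a=np.radians(np.linspace(a0,90,17)); p=P+r*np.c_[np.cos(a),np.sin(a)]
print(np.diff(p,axis=0)*100, 74.8/16)
E
```

```text
[[-0.2   0.7 ]
 [-0.25  0.68]
 [-0.31  0.65]
 [-0.36  0.63]
 [-0.41  0.59]
 [-0.46  0.56]
 [-0.51  0.52]
 [-0.55  0.47]
 [-0.59  0.42]
 [-0.62  0.37]
 [-0.65  0.32]
 [-0.67  0.27]
 [-0.69  0.21]
 [-0.71  0.15]
 [-0.72  0.09]
 [-0.72  0.03]] 4.675
```

Call:
{"api": "send_rows", "payload": {
  "moves": [0, 0, 4.7, -0.2, 0.7, 0, -1, 0, 0, 4.7, -0.25, 0.68, 0, -1, 0, 0, 4.7, -0.31, 0.65, 0, -1, 0, 0, 4.7, -0.36, 0.63, 0, -1, 0, 0, 4.7, -0.41, 0.59, 0, -1, 0, 0, 4.7, -0.46, 0.56, 0, -1, 0, 0, 4.7, -0.51, 0.52, 0, -1, 0, 0, 4.7, -0.55, 0.47, 0, -1]
}}

```text
time_s: 5.4
position: [0.4954, -0.3306, 0.1097]
tcp_rot: [[0.603, 0.798, 0.003], [0.798, -0.603, 0.002], [0.003, 0.001, -1.0]]
force: [3.5, 5.0, 6.5]
opening: 0.184
```

Call:
{"api": "send_rows", "payload": {
  "moves": [0, 0, 4.7, -0.59, 0.42, 0, -1, 0, 0, 4.7, -0.62, 0.37, 0, -1, 0, 0, 4.7, -0.65, 0.32, 0, -1, 0, 0, 4.6, -0.67, 0.27, 0, -1, 0, 0, 4.6, -0.69, 0.21, 0, -1, 0, 0, 4.6, -0.71, 0.15, 0, -1, 0, 0, 4.6, -0.72, 0.09, 0, -1, 0, 0, 4.6, -0.72, 0.03, 0, -1, 0, 0, 0, 0, 0, 0, -1, 0, 0, 0, 0, 0, 0, -1]
}}

```text
time_s: 6.4
position: [0.4392, -0.3101, 0.1096]
tcp_rot: [[0.001, 1.0, -0.002], [1.0, -0.001, 0.006], [0.006, -0.002, -1.0]]
force: [-1.1, 9.4, 12.7]
opening: 0.188
```

```bash
python3 - <<'E'
from h import *
st(); c=cap('wrist','w3');t=cap('top');crop(t,'t3',340,150,500,290,5);s=cap('scene','s3'); crop(s,'s3',210,90,310,170,7)
E
```

```text
{'time_s': 6.4, 'joint_positions': [-47.205, 33.095, 100.232, 0.165, 47.008, -47.288], 'position': [0.439, -0.31, 0.11], 'tcp_rot': [[0.001, 1.0, -0.002], [1.0, -0.001, 0.006], [0.006, -0.002, -1.0]], 'force': [-1.112, 9.433, 12.722], 'opening': 0.188}
```

View pics/w3.png

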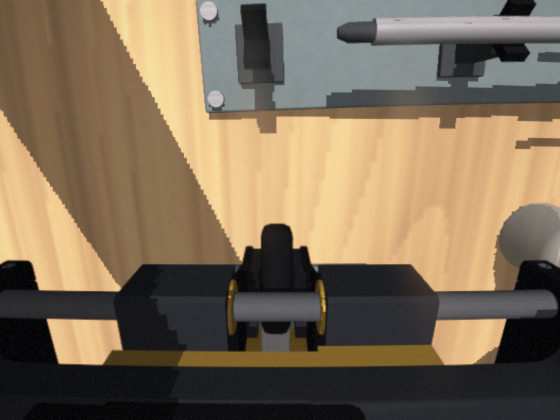

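View pics/s3.png

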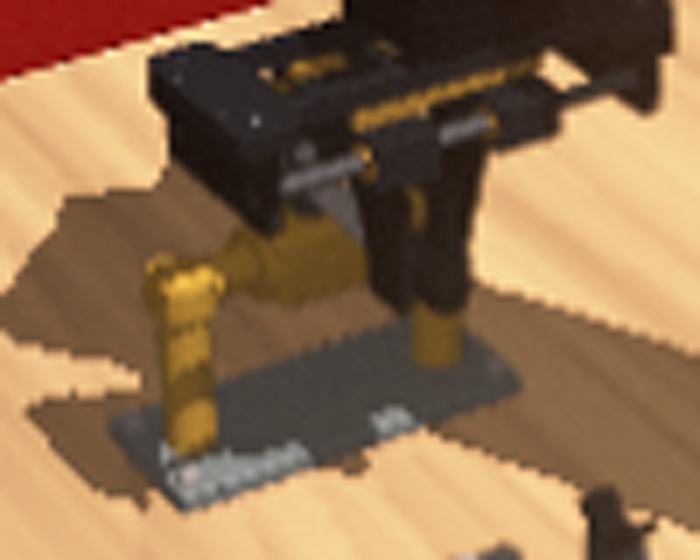

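Call:
{"api": "send_rows", "payload": {
  "moves": [0, 0, 0, 0, 0, 0, 0, 0, 0, 0, 0, 0, 0, 0, 0, 0, 0, 0, 0, 0, 0, 0, 0, 0, 0, 0, 0, 0, 0, 0, 0, 0, 0, 3, 0, 0, 0, 0, 0, 0, 4, 0, 0, 0, 0, 0, 0, 4, 0, 0, 0, 0, 1, 4, 3, 0, 0, 0, 0, 1, 4.5, 0, 0, 0, 0, 0, 1, 4.5, 0, 0, 0, 0, 0, 1, 4.5, 0, 0, 0, 0, 0, 0, 0, 0, 0, 0, 0, 0, 0, 0, 0, 0]
}}

```text
time_s: 7.85
position: [0.4804, -0.1386, 0.248]
tcp_rot: [[-0.002, 1.0, 0.0], [1.0, 0.002, -0.001], [-0.001, 0.0, -1.0]]
force: [-1.2, -0.3, 0.1]
opening: 0.501
```

```bash
python3 - <<'E'
from h import *
st(); c=cap('wrist','w4');t=cap('top','top4');crop(t,'t4',300,150,460,290,5);s=cap('scene','s4'); crop(s,'s4',210,90,310,170,7)
E
```

```text
{'time_s': 7.85, 'joint_positions': [-28.895, 18.705, 97.955, -0.04, 63.319, -29.012], 'position': [0.48, -0.139, 0.248], 'tcp_rot': [[-0.002, 1.0, 0.0], [1.0, 0.002, -0.001], [-0.001, 0.0, -1.0]], 'force': [-1.209, -0.327, 0.074], 'opening': 0.501}
```

View pics/t4.png

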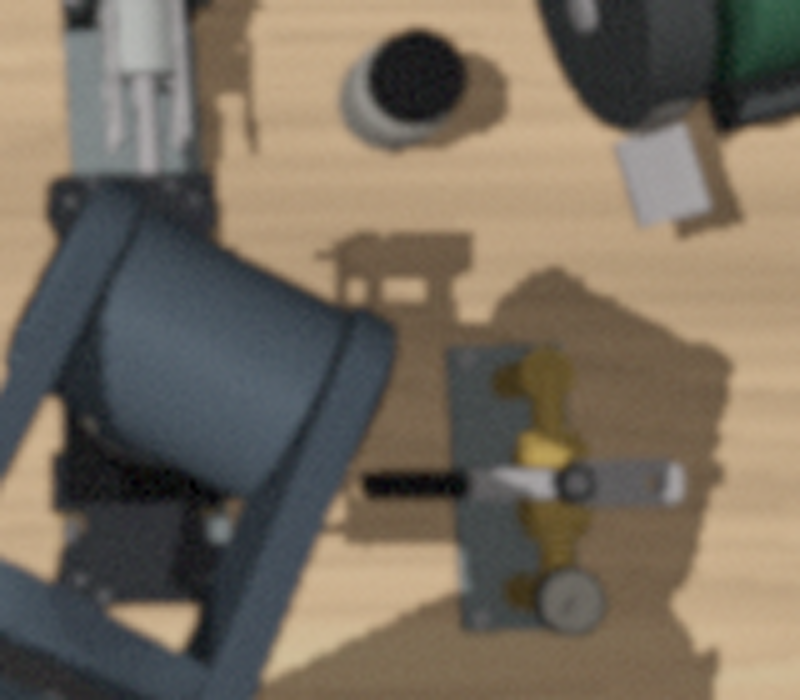

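View pics/s4.png

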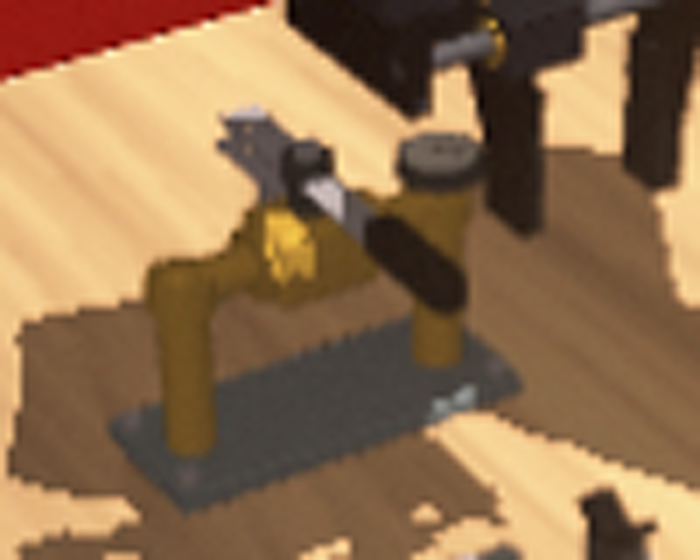

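View pics/w4.png

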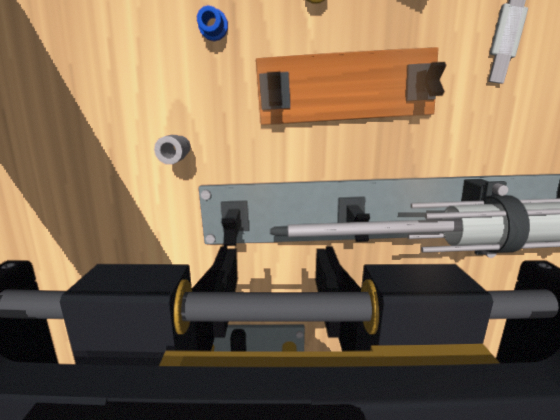

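Call:
{"api": "send_rows", "payload": {
  "moves": [0, 0, -8, 0.6, 0.6, 0, 0, 0, 0, -8, 0.6, 0.6, 0, 0, 0, 0, -8, 0.6, 0.6, 0, 0, 0, 0, -8, 0.6, 0.6, 0, 0, 0, 0, -8, 0.6, 0.6, 0, 0, 0, 0, -8, 0.6, 0.6, 0, 0, 0, 0, -8, 0.6, 0.6, 0, 0, 0, 0, -8, 0.6, 0.6, 0, 0, 0, 0, -8, 0.6, 0.6, 0, 0, 0, 0, -8, 0.6, 0.6, 0, 0, 0, 0, -8, 0.6, 0.6, 0, 0, 0, 0, 0, 0, 0, 0, 0, 0, 0, 0, 0, 0, 0, 0]
}}

```text
time_s: 9.3
position: [0.546, -0.0745, 0.2477]
tcp_rot: [[0.999, 0.036, -0.001], [0.036, -0.999, -0.0], [-0.001, 0.0, -1.0]]
force: [0.2, -0.8, -0.4]
opening: 0.501
```

```bash
python3 - <<'E'
from h import *
st(); c=cap('wrist','w5');t=cap('top','top5');crop(t,'t5',360,200,460,290,8);s=cap('scene','s5'); crop(s,'s5',210,90,310,170,7)
E
```

```text
{'time_s': 9.3, 'joint_positions': [-19.381, 22.823, 91.075, -0.023, 66.129, 68.569], 'position': [0.546, -0.075, 0.248], 'tcp_rot': [[0.999, 0.036, -0.001], [0.036, -0.999, -0.0], [-0.001, 0.0, -1.0]], 'force': [0.159, -0.781, -0.35], 'opening': 0.501}
```

View pics/t5.png

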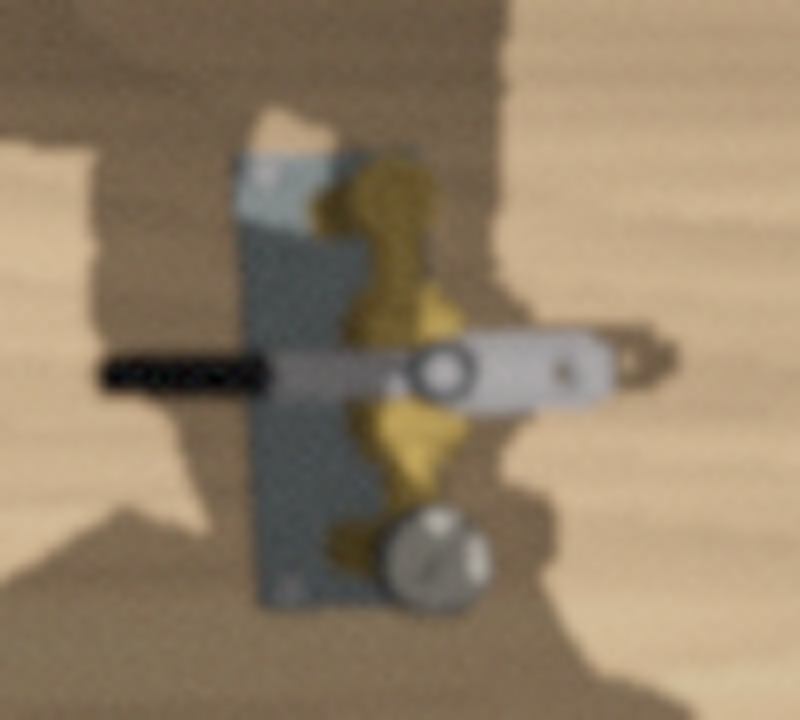

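View pics/s5.png

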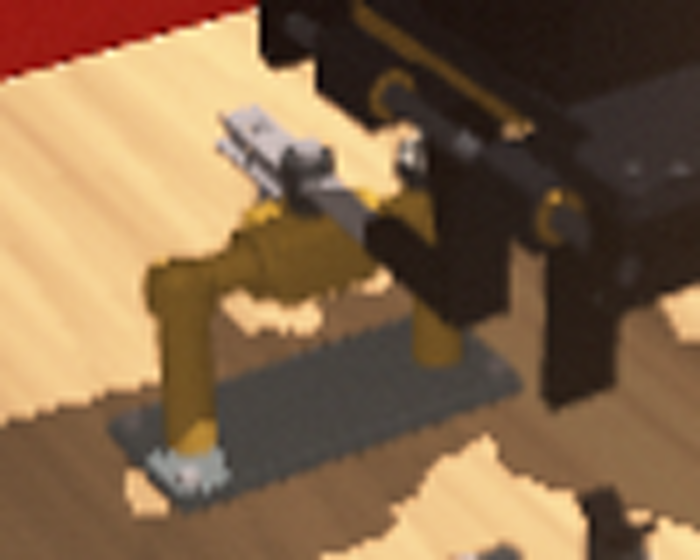

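View pics/w5.png

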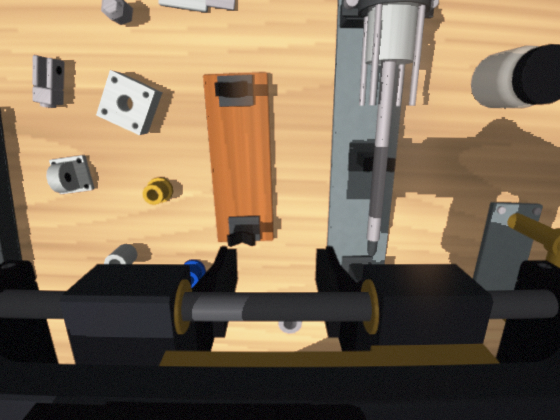

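```bash
python3 - <<'E'
from h import *
np.set_printoptions(precision=4,suppress=True)
t=load('top')
T=lambda x,y:[(x+.5)/8+359.5,(y+.5)/8+199.5]
p=onz(t,[T(105,375),T(265,374),T(443,373),T(566,372),T(237,160),T(262,605)],.125)
print(p); d=p[0]-p[2]; print(np.degrees(np.arctan2(d[1],d[0])))
q=onz(t,[T(237,160),T(262,605)],.006); d=q[0]-q[1];print(q,np.degrees(np.arctan2(d[1],d[0])))
# zoom raw
crop(t,'t5b',405,235,445,260,18)
c=load('wrist')
print('rod',onz(c,[[387,80],[380,205],[374,240],[372,252]],.0735))
print('jigL',onz(c,[[339,60],[328,258]],.012))
print('cradle',onz(c,[[205,74],[271,71],[274,240],[218,241]],.012))
E
```

```text
[[ 0.4412 -0.2867  0.125 ]
 [ 0.4407 -0.3407  0.125 ]
 [ 0.4402 -0.4007  0.125 ]
 [ 0.4399 -0.442   0.125 ]
 [ 0.5135 -0.3345  0.125 ]
 [ 0.3635 -0.3361  0.125 ]]
89.49742688708204
[[ 0.5226 -0.3644  0.006 ]
 [ 0.3573 -0.3661  0.006 ]] 0.5842456370271971
rod [[ 0.6604 -0.1793  0.0735]
 [ 0.5325 -0.1886  0.0735]
 [ 0.4912 -0.1872  0.0735]
 [ 0.4763 -0.1869  0.0735]]
jigL [[ 0.6853 -0.1413  0.012 ]
 [ 0.4378 -0.149   0.012 ]]
cradle [[ 0.6648  0.0119  0.012 ]
 [ 0.6705 -0.0641  0.012 ]
 [ 0.4617 -0.0747  0.012 ]
 [ 0.4575 -0.      0.012 ]]
```

View pics/t5b.png

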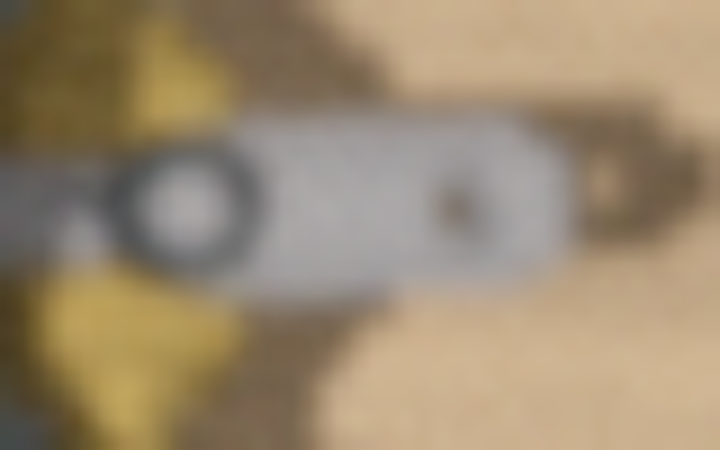

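Call:
{"api": "send_rows", "payload": {
  "moves": [0, 0, 0, 0.2, -3.7, 0, 0, 0, 0, 0, 0, -3.7, 0, 0, 0, 0, 0, 0, -3.65, 0, 0, 0, 0, 0, 0, 0, -3, 0, 0, 0, 0, 0, 0, -3, 0, 0, 0, 0, 0, 0, -3, 0, 0, 0, 0, 0, 0, -2, 0, 0, 0, 0, 0, 0, 0, 0, 0, 0, 0, 0, 0, 0, 0]
}}

```text
time_s: 10.35
position: [0.5483, -0.1841, 0.1382]
tcp_rot: [[0.999, 0.035, -0.0], [0.035, -0.999, -0.0], [-0.0, 0.0, -1.0]]
force: [0.3, -0.4, 0.6]
opening: 0.497
```

```bash
python3 - <<'E'
from h import *
st(); c=cap('wrist','w6'); p=read_state()['position']
print(proj(c,[[p[0],p[1],.0735]]))
E
```

```text
{'time_s': 10.35, 'joint_positions': [-29.627, 32.94, 93.403, -0.005, 53.662, 58.386], 'position': [0.548, -0.184, 0.138], 'tcp_rot': [[0.999, 0.035, -0.0], [0.035, -0.999, -0.0], [-0.0, 0.0, -1.0]], 'force': [0.256, -0.361, 0.629], 'opening': 0.497}
[[276.68898137 223.05286472]]
```

View pics/w6.png

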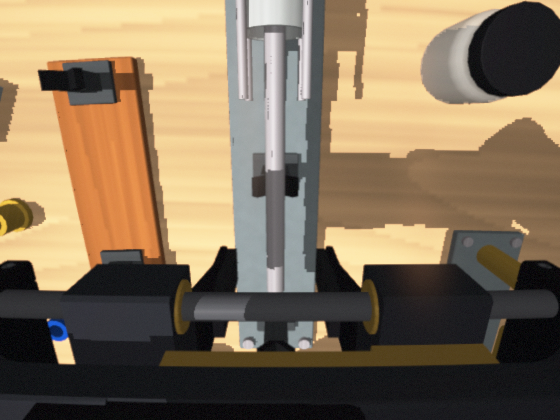

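Call:
{"api": "send_rows", "payload": {
  "moves": [0, 0, 0, 0, 0, -3, 0, 0, 0, 0, 0, 0, -3, 0, 0, 0, 0, 0, 0, -2.3, 0, 0, 0, 0, 0, 0, 0, 0, 0, 0, 0, 0, 0, 0, -0.5, 0, 0, 0, 0, 0, 0, -1, 0, 0, 0, 0, 0, 0, -1, 0, 0, 0, 0, 0, 0, -1, 0, 0, 0, 0, 0, 0, -1, 0, 0, 0, 0, 0, 0, -1]
}}

```text
time_s: 11.4
position: [0.5487, -0.1834, 0.0558]
tcp_rot: [[0.999, 0.034, 0.001], [0.034, -0.999, 0.0], [0.001, -0.0, -1.0]]
force: [0.0, 3.1, 5.4]
opening: 0.151
```

Call:
{"api": "send_rows", "payload": {
  "moves": [0, 0, 0, -0.5, -0.02, 0, -1, 0, 0, 0, -1, -0.035, 0, -1, 0, 0, 0, -1, -0.035, 0, -1, 0, 0, 0, -1, -0.035, 0, -1, 0, 0, 0, -1, -0.035, 0, -1, 0, 0, 0, -1, -0.035, 0, -1, 0, 0, 0, -0.3, 0, 0, -1, 0, 0, 0, 0, 0, 0, -1]
}}

```text
time_s: 12.2
position: [0.4924, -0.1859, 0.0558]
tcp_rot: [[0.999, 0.033, 0.005], [0.033, -0.999, -0.001], [0.005, 0.001, -1.0]]
force: [4.5, 4.9, 3.4]
opening: 0.151
```

```bash
python3 - <<'E'
from h import *
np.set_printoptions(precision=4,suppress=True)
st(); c=cap('wrist','w7'); t=cap('top','top7');crop(t,'t7',290,130,370,280,5);s=cap('scene'); crop(s,'s7',130,120,330,270,4)
E
```

```text
{'time_s': 12.2, 'joint_positions': [-32.921, 37.71, 104.001, 0.162, 38.001, 55.037], 'position': [0.492, -0.186, 0.056], 'tcp_rot': [[0.999, 0.033, 0.005], [0.033, -0.999, -0.001], [0.005, 0.001, -1.0]], 'force': [4.482, 4.887, 3.424], 'opening': 0.151}
```

View pics/w7.png

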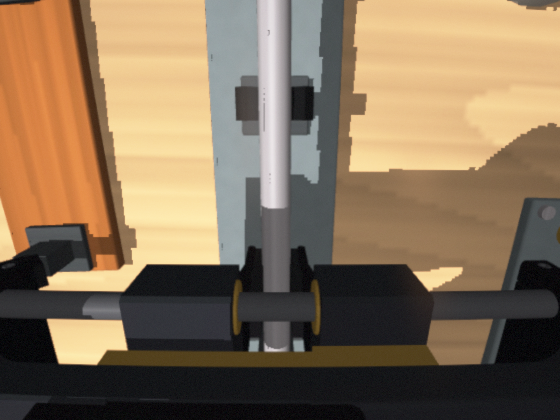

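View pics/s7.png

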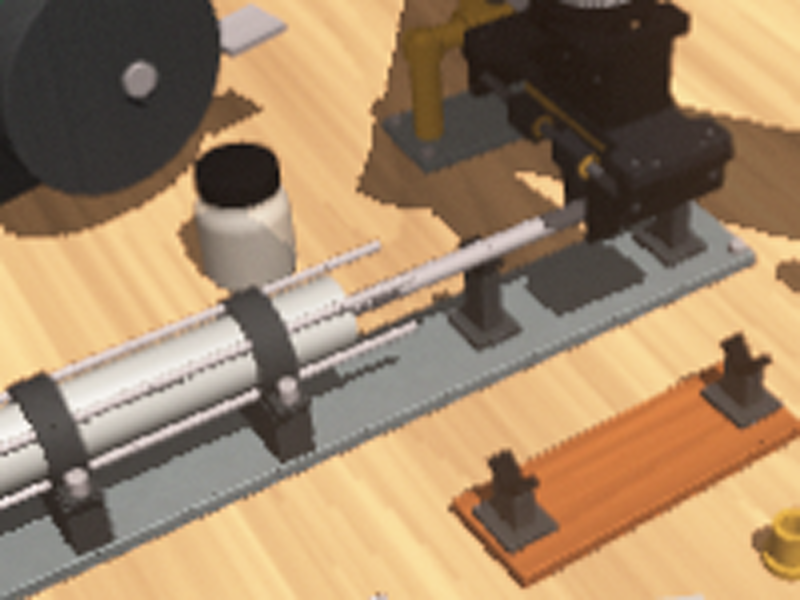

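Call:
{"api": "send_rows", "payload": {
  "moves": [0, 0, 0, 0, 0, 0, -0.3, 0, 0, 0, 0, 0, 0, -0.3, 0, 0, 0, 0, 0, 0, -0.3, 0, 0, 0, 2, 0.07, 0, -0.3, 0, 0, 0, 2, 0.07, 0, -0.3, 0, 0, 0, 1.6, 0.06, 0, -0.3, 0, 0, 0, 0, 0, 0, -0.3, 0, 0, 0, 0, 0, 0, -1, 0, 0, 0, 0, 0, 0, -1, 0, 0, 0, 0, 0, 0, -1, 0, 0, 0, 0, 0, 0, -1]
}}

```text
time_s: 13.45
position: [0.545, -0.1835, 0.0548]
tcp_rot: [[0.999, 0.034, -0.002], [0.034, -0.999, 0.001], [-0.002, -0.001, -1.0]]
force: [-1.8, -0.7, -0.4]
opening: 0.151
```

Call:
{"api": "send_rows", "payload": {
  "moves": [0, 0, 0, -0.5, -0.02, 0, -1, 0, 0, 0, -1, -0.035, 0, -1, 0, 0, 0, -1, -0.035, 0, -1, 0, 0, 0, -1, -0.035, 0, -1, 0, 0, 0, -1, -0.035, 0, -1, 0, 0, 0, -1, -0.035, 0, -1, 0, 0, 0, -0.3, 0, 0, -1, 0, 0, 0, 0, 0, 0, -1]
}}

```text
time_s: 14.25
position: [0.4865, -0.1855, 0.0549]
tcp_rot: [[0.999, 0.034, -0.003], [0.034, -0.999, 0.001], [-0.003, -0.001, -1.0]]
force: [-1.6, -0.7, -2.6]
opening: 0.151
```

```bash
python3 - <<'E'
from h import *
st(); t=cap('top','top8');crop(t,'t8',290,130,370,280,5);s=cap('scene'); crop(s,'s8',130,120,360,270,3.4)
E
```

```text
{'time_s': 14.25, 'joint_positions': [-33.157, 37.673, 104.474, -0.067, 38.012, 54.932], 'position': [0.487, -0.186, 0.055], 'tcp_rot': [[0.999, 0.034, -0.003], [0.034, -0.999, 0.001], [-0.003, -0.001, -1.0]], 'force': [-1.587, -0.679, -2.584], 'opening': 0.151}
```

View pics/s8.png

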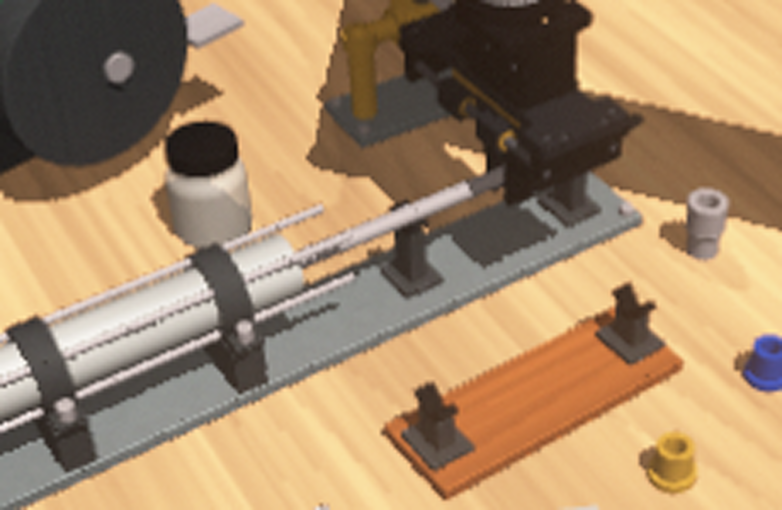

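View pics/t8.png

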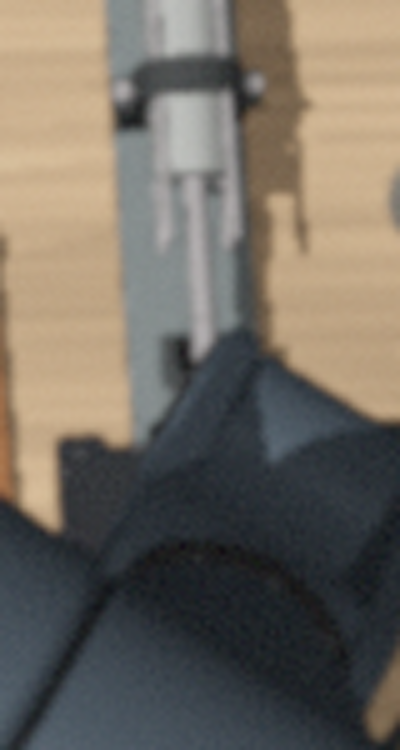

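Call:
{"api": "send_rows", "payload": {
  "moves": [0, 0, 0, 0, 0, 0, -0.3, 0, 0, 0, 0, 0, 0, -0.3, 0, 0, 0, 0, 0, 0, -0.3, 0, 0, 0, 2, 0.07, 0, -0.3, 0, 0, 0, 2, 0.07, 0, -0.3, 0, 0, 0, 2, 0.06, 0.05, -0.3, 0, 0, 0, 0, 0, 0, -0.3, 0, 0, 0, 0, 0, 0, -1, 0, 0, 0, 0, 0, 0, -1, 0, 0, 0, 0, 0, 0, -1, 0, 0, 0, 0, 0, 0, -1]
}}

```text
time_s: 15.45
position: [0.547, -0.1833, 0.0553]
tcp_rot: [[0.999, 0.034, -0.002], [0.034, -0.999, 0.001], [-0.002, -0.001, -1.0]]
force: [-0.6, 0.1, -0.1]
opening: 0.159
```

Call:
{"api": "send_rows", "payload": {
  "moves": [0, 0, 0, -0.5, -0.02, 0, -1, 0, 0, 0, -1, -0.035, 0, -1, 0, 0, 0, -1, -0.035, 0, -1, 0, 0, 0, -1, -0.035, 0, -1, 0, 0, 0, -1, -0.035, 0, -1, 0, 0, 0, -1, -0.035, 0, -1, 0, 0, 0, -0.3, 0, 0, -1, 0, 0, 0, 0, 0, 0, -1]
}}

```text
time_s: 16.25
position: [0.4902, -0.1857, 0.0556]
tcp_rot: [[0.999, 0.034, 0.001], [0.034, -0.999, -0.0], [0.001, 0.0, -1.0]]
force: [1.6, 2.0, -0.6]
opening: 0.148
```

Call:
{"api": "send_rows", "payload": {
  "moves": [0, 0, 0, 0, 0, 0, -0.3, 0, 0, 0, 0, 0, 0, -0.3, 0, 0, 0, 0, 0, 0, -0.3, 0, 0, 0, 2, 0.07, 0, -0.3, 0, 0, 0, 2, 0.07, 0, -0.3, 0, 0, 0, 1.8, 0.06, 0, -0.3, 0, 0, 0, 0, 0, 0, -0.3, 0, 0, 0, 0, 0, 0, -1, 0, 0, 0, 0, 0, 0, -1, 0, 0, 0, 0, 0, 0, -1, 0, 0, 0, 0, 0, 0, -1]
}}

```text
time_s: 17.35
position: [0.5469, -0.1834, 0.0553]
tcp_rot: [[0.999, 0.034, -0.002], [0.034, -0.999, 0.001], [-0.002, -0.001, -1.0]]
force: [-0.4, 0.6, -0.4]
opening: 0.151
```

Call:
{"api": "send_rows", "payload": {
  "moves": [0, 0, 0, -0.5, -0.02, 0, -1, 0, 0, 0, -1, -0.035, 0, -1, 0, 0, 0, -1, -0.035, 0, -1, 0, 0, 0, -1, -0.035, 0, -1, 0, 0, 0, -1, -0.035, 0, -1, 0, 0, 0, -1, -0.035, 0, -1, 0, 0, 0, -0.3, 0, 0, -1, 0, 0, 0, 0, 0, 0, -1]
}}

```text
time_s: 18.15
position: [0.4881, -0.1854, 0.0552]
tcp_rot: [[0.999, 0.034, -0.004], [0.034, -0.999, 0.001], [-0.003, -0.001, -1.0]]
force: [-3.1, -1.8, -4.2]
opening: 0.142
```

```bash
python3 - <<'E'
from h import *
st(); t=cap('top','top9');crop(t,'t9',290,130,370,280,5);s=cap('scene'); crop(s,'s9',130,120,360,270,3.4)
E
```

```text
{'time_s': 18.15, 'joint_positions': [-33.038, 37.707, 104.217, -0.09, 38.281, 55.063], 'position': [0.488, -0.185, 0.055], 'tcp_rot': [[0.999, 0.034, -0.004], [0.034, -0.999, 0.001], [-0.003, -0.001, -1.0]], 'force': [-3.083, -1.827, -4.2], 'opening': 0.142}
```

View pics/s9.png

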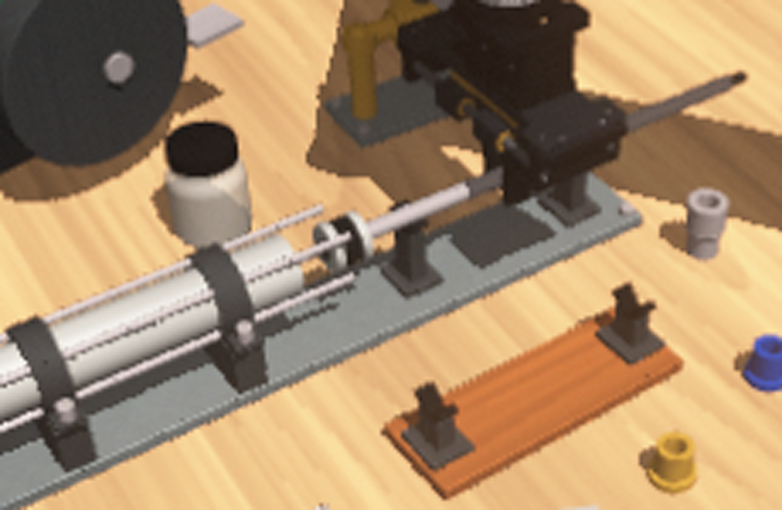

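Call:
{"api": "send_rows", "payload": {
  "moves": [0, 0, 0, 0, 0, 0, -0.3, 0, 0, 0, 0, 0, 0, -0.3, 0, 0, 0, 0, 0, 0, -0.3, 0, 0, 0, 1.3, 0.04, 0, -0.3, 0, 0, 0, 1.2, 0.04, 0, -0.3, 0, 0, 0, 0, 0, 0, -0.3, 0, 0, 0, 0, 0, 0, -0.3, 0, 0, 0, 0, 0, 0, -1, 0, 0, 0, 0, 0, 0, -1, 0, 0, 0, 0, 0, 0, -1, 0, 0, 0, 0, 0, 0, -1]
}}

```text
time_s: 19.35
position: [0.5148, -0.1846, 0.0554]
tcp_rot: [[0.999, 0.034, -0.001], [0.034, -0.999, 0.001], [-0.001, -0.001, -1.0]]
force: [-0.1, 1.0, 0.6]
opening: 0.155
```

Call:
{"api": "send_rows", "payload": {
  "moves": [0, 0, 0, -0.5, -0.02, 0, -1, 0, 0, 0, -0.8, -0.025, 0, -1, 0, 0, 0, -0.8, -0.025, 0, -1, 0, 0, 0, -0.4, -0.015, 0, -1, 0, 0, 0, 0, 0, 0, -1, 0, 0, 0, 0, 0, 0, -1]
}}

```text
time_s: 19.95
position: [0.4897, -0.1855, 0.0554]
tcp_rot: [[0.999, 0.034, -0.001], [0.034, -0.999, 0.0], [-0.001, -0.001, -1.0]]
force: [0.4, 1.0, -1.2]
opening: 0.15
```

```bash
python3 - <<'E'
from h import *
np.set_printoptions(precision=4,suppress=True)
st(); c=cap('wrist','w10'); s=cap('scene','s10'); p=read_state()['position']
print(proj(c,[[p[0],p[1],.0735]]))
t=cap('top'); crop(t,'t10',290,130,370,280,5)
E
```

```text
{'time_s': 19.95, 'joint_positions': [-32.978, 37.724, 104.107, -0.024, 38.244, 55.064], 'position': [0.49, -0.185, 0.055], 'tcp_rot': [[0.999, 0.034, -0.001], [0.034, -0.999, 0.0], [-0.001, -0.001, -1.0]], 'force': [0.419, 1.042, -1.183], 'opening': 0.15}
[[276.5044 279.4373]]
```

View pics/w10.png

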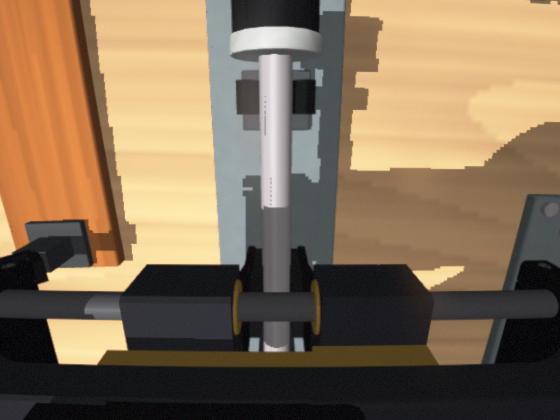

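View pics/t10.png

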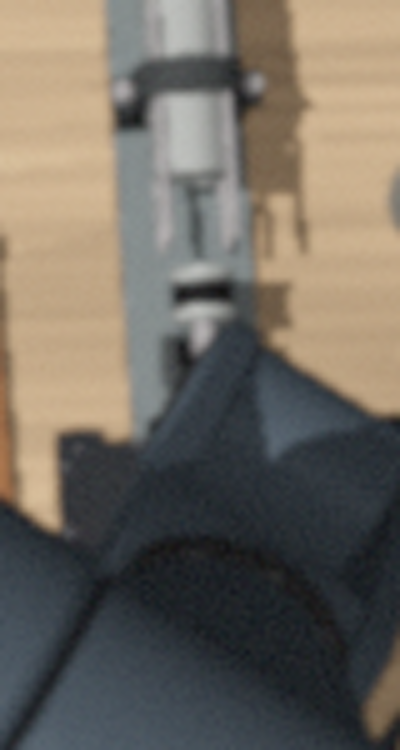

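View pics/s10.png

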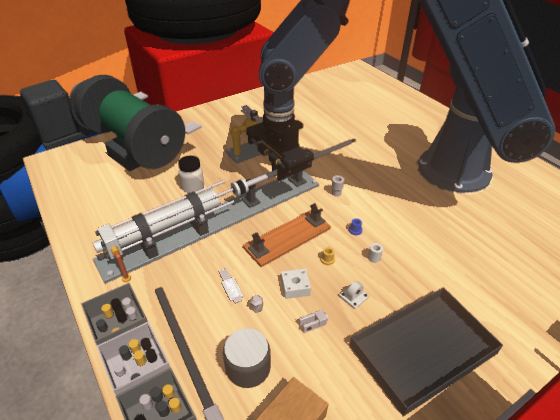

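```bash
python3 - <<'E'
from h import *
np.set_printoptions(precision=4,suppress=True)
t=load('top'); s=load('scene'); c=load('wrist')
T=lambda x,y:[(x+.5)/5+289.5,(y+.5)/5+129.5]
print('tie ends',onz(t,[T(163,248),T(235,245)],.094),'piston back,front',onz(t,[T(200,263),T(200,318)],.0925))
print('tip scene',onz(s,[[355,141]],.0735))
print('wrist front face top', onz(c,[[276,46],[276,36]],.0925), 'front at axis level edges', onz(c,[[231,42],[321,42]],.0735), 'junction w rod',onz(c,[[276,57]],.0805))
crop(s,'s10c',225,120,365,215,5)
E
```

```text
tie ends [[ 0.6337 -0.158   0.094 ]
 [ 0.6347 -0.1988  0.094 ]] piston back,front [[ 0.625  -0.1789  0.0925]
 [ 0.5934 -0.178   0.0925]]
tip scene [[ 0.2318 -0.1843  0.0735]]
wrist front face top [[ 0.5931 -0.1817  0.0925]
 [ 0.5964 -0.1816  0.0925]] front at axis level edges [[ 0.5974 -0.1631  0.0735]
 [ 0.5986 -0.1998  0.0735]] junction w rod [[ 0.5912 -0.1817  0.0805]]
```

View pics/s10c.png

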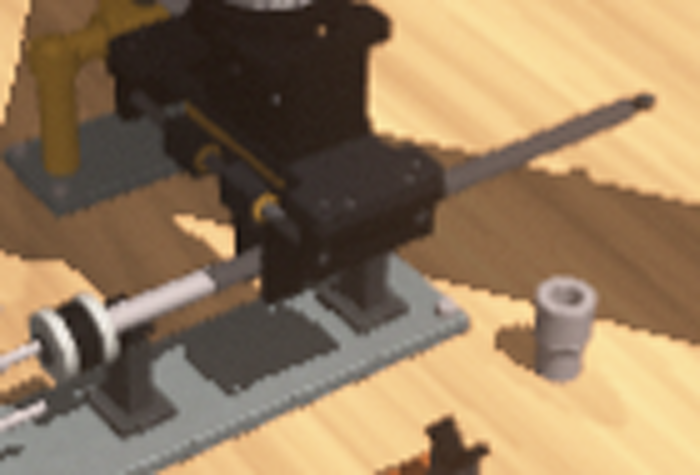

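Call:
{"api": "send_rows", "payload": {
  "moves": [0, 0, 0, 0, 0, 0.5, -1, 0, 0, 0, 0, 0, 1, -1, 0, 0, 0, 0, 0, 1.5, -1, 0, 0, 0, 0, 0, 1.5, -1, 0, 0, 0, 0, 0, 1.5, -1, 0, 0, 0, 0, 0, 1, -1, 0, 0, 0, 0, 0, 0, -1]
}}

```text
time_s: 20.8
position: [0.4908, -0.1861, 0.1269]
tcp_rot: [[0.999, 0.035, 0.002], [0.035, -0.999, -0.002], [0.002, 0.002, -1.0]]
force: [0.1, 0.1, -7.3]
opening: 0.153
```

```bash
python3 - <<'E'
from h import *
st(); s=cap('scene','s11'); c=cap('wrist','w11')
E
```

```text
{'time_s': 20.8, 'joint_positions': [-32.966, 30.589, 101.71, -0.008, 47.536, 55.06], 'position': [0.491, -0.186, 0.127], 'tcp_rot': [[0.999, 0.035, 0.002], [0.035, -0.999, -0.002], [0.002, 0.002, -1.0]], 'force': [0.134, 0.066, -7.313], 'opening': 0.153}
```

View pics/s11.png

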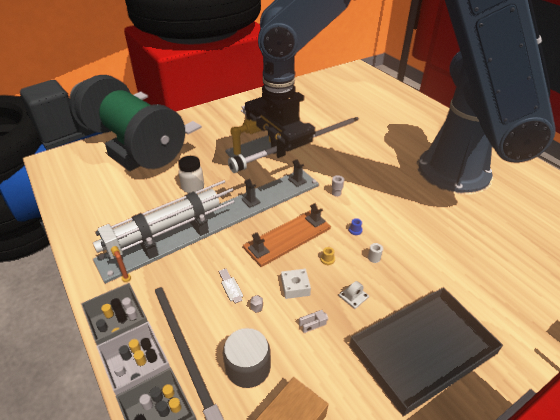

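Call:
{"api": "send_rows", "payload": {
  "moves": [0, 0, 0, 0.2, 0.6, 0, -1, 0, 0, 0.2, 0.5, 1.2, 0, -1, 0, 0, 0.2, 0.9, 1.8, 0, -1, 0, 0, 0.2, 0.9, 1.8, 0, -1, 0, 0, 0.2, 0.9, 1.8, 0, -1, 0, 0, 0.2, 0.9, 1.8, 0, -1, 0, 0, 0.2, 0.9, 1.8, 0, -1, 0, 0, 0.2, 0.9, 1.8, 0, -1, 0, 0, 0.2, 0.8, 1.5, 0, -1, 0, 0, 0, 0.6, 1.3, 0, -1, 0, 0, 0, 0, 0, 0, -1, 0, 0, 0, 0, 0, 0, -1]
}}

```text
time_s: 22.1
position: [0.5647, -0.0309, 0.125]
tcp_rot: [[0.998, 0.064, -0.001], [0.064, -0.998, -0.0], [-0.001, -0.0, -1.0]]
force: [0.0, -0.6, -7.8]
opening: 0.144
```

```bash
python3 - <<'E'
from h import *
np.set_printoptions(precision=4,suppress=True)
st(); s=cap('scene','s12'); c=cap('wrist','w12'); t=cap('top'); crop(t,'t12',220,120,340,280,4)
E
```

```text
{'time_s': 22.1, 'joint_positions': [-14.438, 33.28, 95.759, -0.029, 51.041, 71.924], 'position': [0.565, -0.031, 0.125], 'tcp_rot': [[0.998, 0.064, -0.001], [0.064, -0.998, -0.0], [-0.001, -0.0, -1.0]], 'force': [0.023, -0.592, -7.829], 'opening': 0.144}
```

View pics/s12.png

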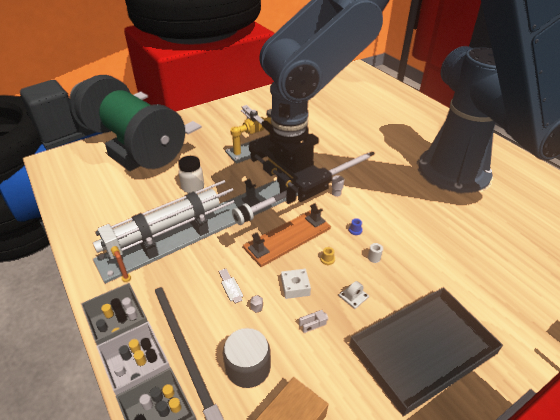

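View pics/w12.png

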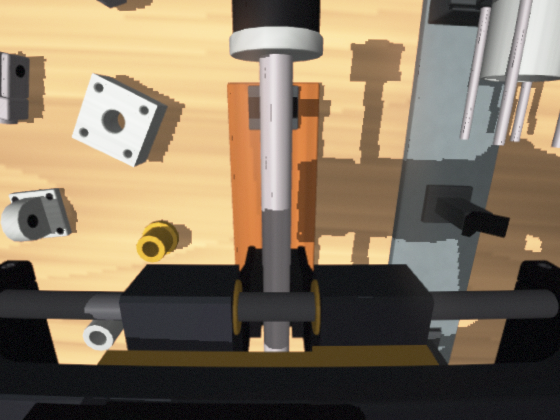

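View pics/t12.png

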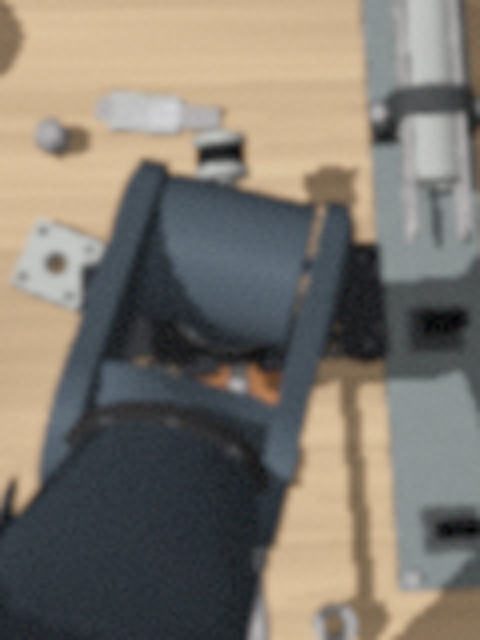

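```bash
python3 - <<'E'
from h import *
np.set_printoptions(precision=4,suppress=True)
c=load('wrist'); p=read_state()['position']
print('far corners',onz(c,[[228,83],[321,84],[236,240],[314,240]],.012)); print('piston front', onz(c,[[276,48]],.125+.019+.019), onz(c,[[276,57]],.144+.007), 'far saddle base',onz(c,[[249,85],[300,85],[249,130],[299,130]],.015))
t=load('top'); T=lambda x,y:[(x+.5)/4+219.5,(y+.5)/4+119.5]
print(onz(t,[T(220,130),T(220,180)],.163))
E
```

```text
far corners [[ 0.6645  0.0137  0.012 ]
 [ 0.6684 -0.0608  0.012 ]
 [ 0.529   0.0036  0.012 ]
 [ 0.5336 -0.0683  0.012 ]]
piston front [[ 0.6672 -0.0247  0.163 ]] [[ 0.666  -0.0248  0.151 ]] far saddle base [[ 0.6638 -0.0034  0.015 ]
 [ 0.6663 -0.0439  0.015 ]
 [ 0.6288 -0.0048  0.015 ]
 [ 0.6314 -0.0459  0.015 ]]
[[ 0.6979 -0.025   0.163 ]
 [ 0.6636 -0.0245  0.163 ]]
```

Call:
{"api": "send_rows", "payload": {
  "moves": [0, 0, 0, 0.2, 0, -1.5, -1, 0, 0, 0, 0, 0.05, -2, -1, 0, 0, 0, 0, 0, -2, -1, 0, 0, 0, 0, 0, -1.5, -1, 0, 0, 0, 0, 0, -0.9, -1, 0, 0, 0, 0, 0, -0.4, -1, 0, 0, 0, 0, 0, -0.2, -1, 0, 0, 0, 0, 0, 0, -1]
}}

```text
time_s: 23.05
position: [0.5676, -0.0313, 0.0406]
tcp_rot: [[0.998, 0.062, 0.001], [0.062, -0.998, -0.0], [0.001, 0.0, -1.0]]
force: [0.1, -0.2, -7.4]
opening: 0.147
```

Call:
{"api": "send_rows", "payload": {
  "moves": [0, 0, 0, -0.15, 0, -0.1, -1, 0, 0, 0, 0, 0, -0.15, -1, 0, 0, 0, 0, 0, -0.1, -1, 0, 0, 0, 0, 0, 0, -1, 0, 0, 0, 0, 0, 0, -1]
}}

```text
time_s: 23.55
position: [0.5661, -0.0306, 0.0383]
tcp_rot: [[0.998, 0.062, 0.001], [0.062, -0.998, 0.0], [0.001, -0.0, -1.0]]
force: [-1.3, 2.8, 6.9]
opening: 0.151
```

```bash
python3 - <<'E'
from h import *
st(); s=cap('scene'); c=cap('wrist','w13'); crop(s,'s13',200,140,400,290,4)
E
```

```text
{'time_s': 23.55, 'joint_positions': [-14.407, 41.31, 98.228, 0.059, 40.386, 71.979], 'position': [0.566, -0.031, 0.038], 'tcp_rot': [[0.998, 0.062, 0.001], [0.062, -0.998, 0.0], [0.001, -0.0, -1.0]], 'force': [-1.265, 2.837, 6.909], 'opening': 0.151}
```

View pics/s13.png

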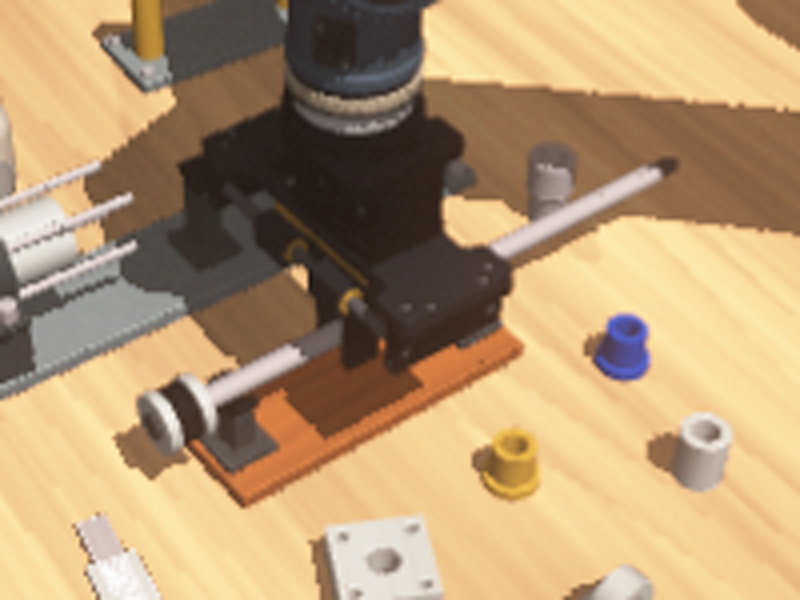

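View pics/w13.png

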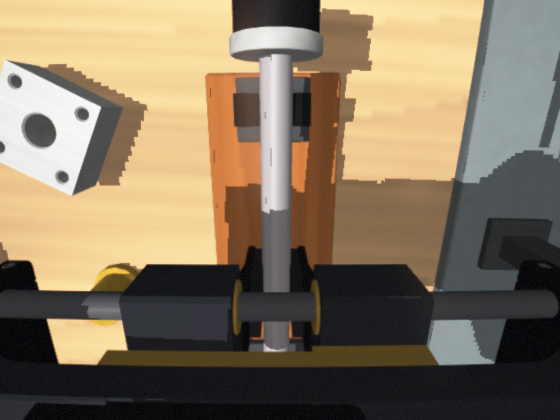

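Call:
{"api": "send_rows", "payload": {
  "moves": [0, 0, 0, 0, 0, 0.05, -0.3, 0, 0, 0, 0, 0, 0, -0.3, 0, 0, 0, 0, 0, 0, 0, 0, 0, 0, 0, 0, 0, 0, 0, 0, 0, 0, 0, 2, 0, 0, 0, 0, 0, 0, 3, 0, 0, 0, 0, 0, 0, 4, 0, 0, 0, 0, 0, 0, 4, 0, 0, 0, 0, 0, 0, 4, 0, 0, 0, 0, 0, 3, 3, 0.2, 0, 0, 0, 0, 4, 0, 0.2, 0, 0, 0, 0, 4, 0, 0.2, 0, 0, 0, 0, 4, 0, 0.2, 0, 0, 0, 0, 0, 0, 0.2, 0, 0, 0, 0, 0, 0, 0.2]
}}

```text
time_s: 25.15
position: [0.5655, 0.1194, 0.2373]
tcp_rot: [[0.998, 0.065, -0.0], [0.065, -0.998, -0.001], [-0.0, 0.001, -1.0]]
force: [-0.3, -0.0, 0.2]
opening: 0.601
```

```bash
python3 - <<'E'
from h import *
st(); s=cap('scene','s14'); c=cap('wrist','w14'); t=cap('top','top14');crop(t,'t14',240,100,360,300,4)
E
```

```text
{'time_s': 25.15, 'joint_positions': [0.871, 25.618, 88.025, -0.052, 66.358, 87.189], 'position': [0.566, 0.119, 0.237], 'tcp_rot': [[0.998, 0.065, -0.0], [0.065, -0.998, -0.001], [-0.0, 0.001, -1.0]], 'force': [-0.325, -0.016, 0.25], 'opening': 0.601}
```

View pics/s14.png

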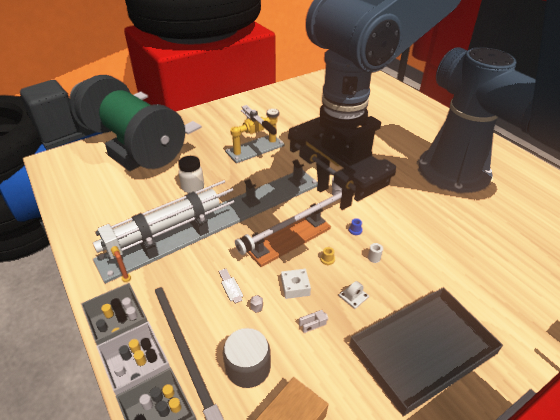

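View pics/w14.png

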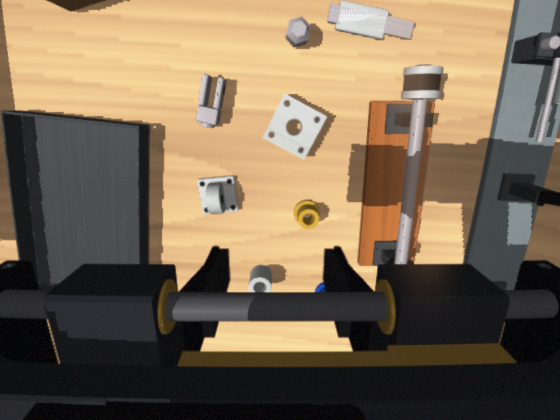

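View pics/top14.png

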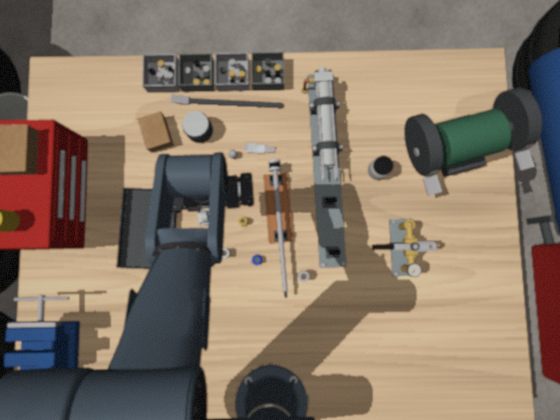

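```bash
python3 - <<'E'
from h import *
np.set_printoptions(precision=4,suppress=True)
t=load('top');c=load('wrist'); crop(c,'w14c',180,0,380,300,2.6)
crop(t,'t14r',255,150,305,310,5)
E
```

```text
(no output)
```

View pics/w14c.png

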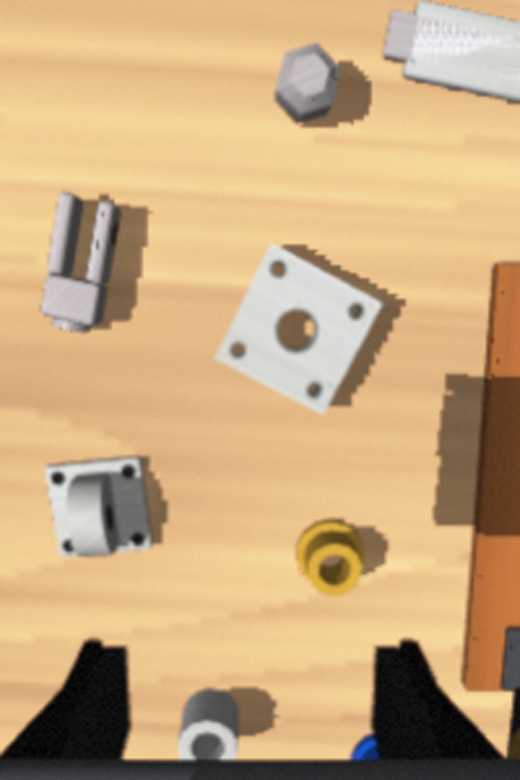

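View pics/t14r.png

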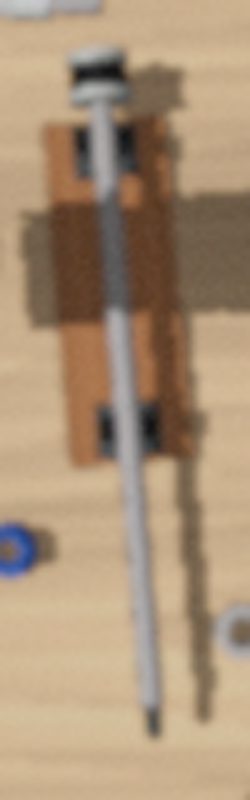

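```bash
python3 - <<'E'
from h import *
np.set_printoptions(precision=4,suppress=True)
t=load('top');c=load('wrist')
W=lambda *a:[[(x+.5)/2.6+179.5,(y+.5)/2.6-.5] for x,y in a]
T=lambda x,y:[(x+.5)/5+254.5,(y+.5)/5+149.5]
print('rod tip, stub start',onz(t,[T(154,738),T(150,707)],.055),'piston back/front top',onz(t,[T(97,45),T(98,100)],.074))
print('cradle corners',onz(t,[T(45,125),T(168,118),T(192,455),T(72,465)],.012))
print('saddles base', onz(t,[T(105,150),T(128,430)],.03))
print('cap corners',onz(c,W((276,243),(383,303),(322,413),(216,357)),.026)); print(onz(c,W((296,330)),.026))
def ang(p,q): d=q-p; return np.degrees(np.arctan2(d[1],d[0]))
f=onz(c,W((66,195),(107,203),(44,283),(103,290),(72,330),(50,312)),.024); print('fork',f, ang(f[2],f[0]),ang(f[3],f[1]))
l=onz(c,W((47,465),(143,458),(150,548),(60,556)),.008); print('lug',l,l.mean(0),ang(l[3],l[0]),ang(l[2],l[1]))
print('ear top',onz(c,W((90,478),(92,552)),.036))
print('gland top',onz(c,W((333,570)),.03),'spacer',onz(c,W((208,743)),.036))
print('tray',onz(c,[[5,113],[148,125]],.032))
E
```

```text
rod tip, stub start [[ 0.3024 -0.048   0.055 ]
 [ 0.3198 -0.0461  0.055 ]] piston back/front top [[ 0.7002 -0.0216  0.074 ]
 [ 0.6678 -0.0217  0.074 ]]
cradle corners [[ 0.6652  0.0117  0.012 ]
 [ 0.6683 -0.0632  0.012 ]
 [ 0.4637 -0.0738  0.012 ]
 [ 0.4589 -0.0021  0.012 ]]
saddles base [[ 0.646  -0.0248  0.03  ]
 [ 0.4784 -0.0359  0.03  ]]
cap corners [[0.6657 0.114  0.026 ]
 [0.6442 0.0663 0.026 ]
 [0.5953 0.0884 0.026 ]
 [0.6168 0.1368 0.026 ]]
[[0.6305 0.1028 0.026 ]]
fork [[0.6796 0.2031 0.024 ]
 [0.6774 0.1858 0.024 ]
 [0.6435 0.2124 0.024 ]
 [0.642  0.1869 0.024 ]
 [0.6244 0.2002 0.024 ]
 [0.6315 0.2098 0.024 ]] -14.45354084984403 -1.7750858024517313
lug [[0.5601 0.2152 0.008 ]
 [0.5663 0.1696 0.008 ]
 [0.5217 0.165  0.008 ]
 [0.5148 0.2091 0.008 ]] [0.5407 0.1897 0.008 ] 7.610617293949999 5.863455952073657
ear top [[0.5616 0.1896 0.036 ]
 [0.5271 0.1884 0.036 ]]
gland top [[0.5234 0.0773 0.03  ]] spacer [[0.4321 0.131  0.036 ]]
tray [[0.6282 0.4293 0.032 ]
 [0.6229 0.265  0.032 ]]
```

Call:
{"api": "send_rows", "payload": {
  "moves": [0, 0, -7, 1.7, -0.45, -2, 0.6, 0, 0, -7, 1.7, -0.45, -2.5, 0.6, 0, 0, -7, 1.7, -0.45, -2.5, 0.6, 0, 0, -7, 1.45, -0.4, -2.5, 0.6, 0, 0, 0, 0, 0, -2, 0.6, 0, 0, 0, 0, 0, 0, 0.6, 0, 0, 0, 0, 0, 0, 0.6]
}}

```text
time_s: 26.0
position: [0.6311, 0.1002, 0.1223]
tcp_rot: [[0.91, -0.415, -0.001], [-0.415, -0.91, -0.0], [-0.001, 0.001, -1.0]]
force: [0.8, 0.1, 0.3]
opening: 0.792
```

```bash
python3 - <<'E'
from h import *
st(); c=cap('wrist','w15'); p=read_state()['position']
print(proj(c,[[p[0],p[1],.026]]))
E
```

```text
{'time_s': 26.0, 'joint_positions': [-0.979, 38.137, 84.841, -0.007, 57.084, 113.533], 'position': [0.631, 0.1, 0.122], 'tcp_rot': [[0.91, -0.415, -0.001], [-0.415, -0.91, -0.0], [-0.001, 0.001, -1.0]], 'force': [0.841, 0.098, 0.274], 'opening': 0.792}
[[275.4365641  210.45909557]]
```

View pics/w15.png

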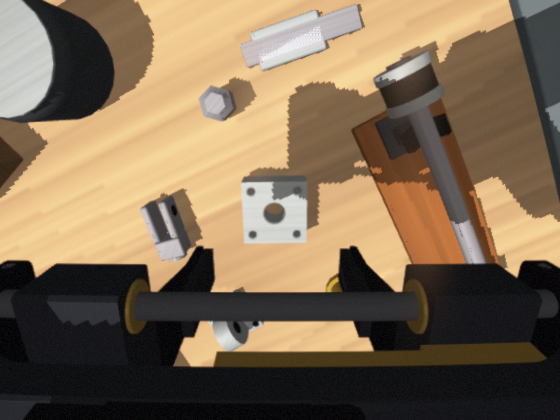

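Call:
{"api": "send_rows", "payload": {
  "moves": [0, 0, 0, 0, 0, -3, 0.6, 0, 0, 0, 0, 0, -3.5, 0.6, 0, 0, 0, 0, 0, -3.2, 0.6, 0, 0, 0, 0, 0, -1.8, 0.6, 0, 0, 0, 0, 0, 0, 0.6, 0, 0, 0, 0, 0, 0, -1, 0, 0, 0, 0, 0, 0, -1, 0, 0, 0, 0, 0, 0, -1, 0, 0, 0, 0, 0, 0, -1, 0, 0, 0, 0, 0, 0, -1, 0, 0, 0, 0, 0, 0, -1]
}}

```text
time_s: 27.15
position: [0.6327, 0.1014, 0.0095]
tcp_rot: [[0.911, -0.413, 0.004], [-0.413, -0.911, -0.0], [0.003, -0.001, -1.0]]
force: [-0.2, -0.6, 6.5]
opening: 0.617
```

Call:
{"api": "send_rows", "payload": {
  "moves": [0, 0, 0, 0, 0, 2, -1, 0, 0, 0, 0, 0, 3, -1, 0, 0, 0, -0.2, 1, 3, -1, 0, 0, 0, -0.8, 3.5, 1, -1, 0, 0, 0, -0.8, 3.5, 0, -1, 0, 0, 0, -0.8, 3.5, 0, -1, 0, 0, 0, -0.8, 3.5, 0, -1, 0, 0, 0, -0.8, 3.5, 0, -1, 0, 0, 0, -0.8, 3.5, 0, -1, 0, 0, 0, -0.8, 3.5, 0, -1, 0, 0, 0, 0, 1.4, 0, -1, 0, 0, 0, 0, 0, 0, -1, 0, 0, 0, 0, 0, 0, -1]
}}

```text
time_s: 28.45
position: [0.5732, 0.3695, 0.0973]
tcp_rot: [[0.911, -0.413, -0.0], [-0.413, -0.911, -0.001], [0.0, 0.001, -1.0]]
force: [0.6, -0.6, -1.6]
opening: 0.619
```

```bash
python3 - <<'E'
from h import *
st(); c=cap('wrist','w16'); s=cap('scene','s16')
E
```

```text
{'time_s': 28.45, 'joint_positions': [23.461, 42.818, 78.847, -0.062, 58.38, 137.901], 'position': [0.573, 0.369, 0.097], 'tcp_rot': [[0.911, -0.413, -0.0], [-0.413, -0.911, -0.001], [0.0, 0.001, -1.0]], 'force': [0.6, -0.63, -1.592], 'opening': 0.619}
```

View pics/s16.png

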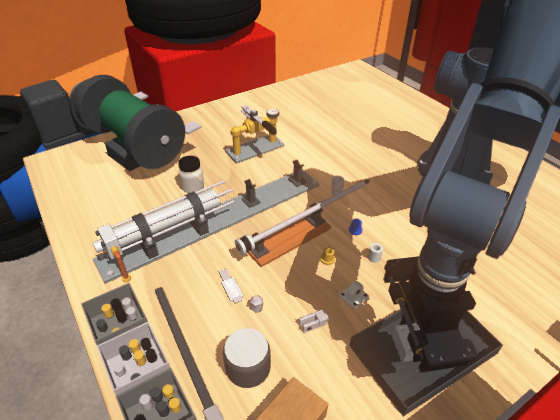

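Call:
{"api": "send_rows", "payload": {
  "moves": [0, 0, 0, 0, 0, -2.5, -1, 0, 0, 0, 0, 0, -3, -1, 0, 0, 0, 0, 0, -2, -1, 0, 0, 0, 0, 0, -0.9, -1, 0, 0, 0, 0, 0, 0, -1]
}}

```text
time_s: 29.05
position: [0.5735, 0.3687, 0.0132]
tcp_rot: [[0.91, -0.415, -0.001], [-0.415, -0.91, -0.001], [-0.001, 0.001, -1.0]]
force: [0.0, -0.2, -2.3]
opening: 0.616
```

Call:
{"api": "send_rows", "payload": {
  "moves": [0, 0, 0, 0, 0, -0.1, 0.4, 0, 0, 0, 0, 0, 0, 0.4, 0, 0, 0, 0, 0, 0, 0.4, 0, 0, 0, 0, 0, 2, 0.4, 0, 0, 0, 0, 0, 3.5, 0.4, 0, 0, 0, 0, 0, 4, 0.2, 0, 0, 4.5, 1.2, -2.9, 1.2, 0, 0, 0, 4.5, 1.2, -2.9, 0, 0, 0, 0, 4.5, 1.2, -2.9, 0, 0, 0, 0, 4.5, 1.2, -2.9, 0, 0, 0, 0, 0, 1.2, -2.9, 0, 0, 0, 0, 0, 1.1, -2.6, 0, 0, 0, 0, 0, 0, 0, 0, 0, 0, 0, 0, 0, 0, 0, 0]
}}

```text
time_s: 30.45
position: [0.6444, 0.1989, 0.1198]
tcp_rot: [[0.994, -0.113, 0.0], [-0.113, -0.994, 0.001], [0.0, -0.001, -1.0]]
force: [0.1, 0.0, -0.4]
opening: 0.5
```

```bash
python3 - <<'E'
from h import *
st(); c=cap('wrist','w17'); s=cap('scene','s17'); p=read_state()['position']
print(proj(c,[[p[0],p[1],.024]]))
E
```

```text
{'time_s': 30.45, 'joint_positions': [7.668, 40.668, 79.383, 0.033, 59.927, 104.167], 'position': [0.644, 0.199, 0.12], 'tcp_rot': [[0.994, -0.113, 0.0], [-0.113, -0.994, 0.001], [0.0, -0.001, -1.0]], 'force': [0.076, 0.034, -0.444], 'opening': 0.5}
[[274.80189676 212.37407992]]
```

View pics/w17.png

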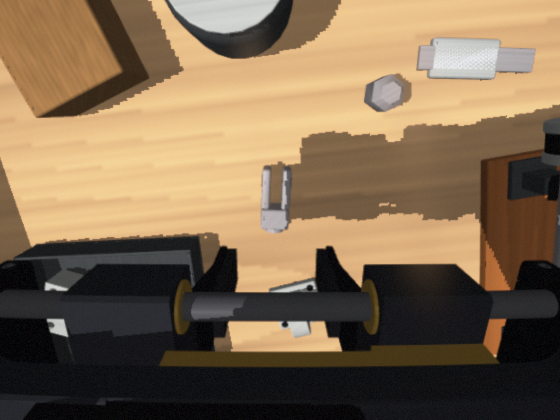

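View pics/s17.png

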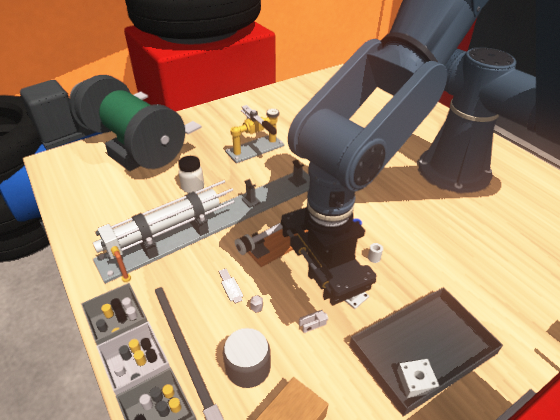

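Call:
{"api": "send_rows", "payload": {
  "moves": [0, 0, 0, 0, 0, -3, 0, 0, 0, 0, 0, 0, -3.5, 0, 0, 0, 0, 0, 0, -3.2, 0, 0, 0, 0, 0, 0, -1.6, 0, 0, 0, 0, 0, 0, 0, 0, 0, 0, 0, 0, 0, 0, -0.5, 0, 0, 0, 0, 0, 0, -1, 0, 0, 0, 0, 0, 0, -1, 0, 0, 0, 0, 0, 0, -1, 0, 0, 0, 0, 0, 0, -1]
}}

```text
time_s: 31.55
position: [0.6454, 0.1996, 0.0083]
tcp_rot: [[0.994, -0.112, 0.003], [-0.112, -0.994, 0.001], [0.003, -0.001, -1.0]]
force: [-0.9, 1.0, 5.0]
opening: 0.277
```

Call:
{"api": "send_rows", "payload": {
  "moves": [0, 0, 0, 0, 0, 2, -1, 0, 0, 0, 0, 0, 3, -1, 0, 0, 0, -0.5, 0.5, 3, -1, 0, 0, 0, -2, 2.6, 1, -1, 0, 0, 0, -2, 2.6, 0, -1, 0, 0, 0, -2, 2.6, 0, -1, 0, 0, 0, -2, 2.6, 0, -1, 0, 0, 0, -2, 2.6, 0, -1, 0, 0, 0, -2, 2.6, 0, -1, 0, 0, 0, -2, 2.6, 0, -1, 0, 0, 0, 0, 0.3, 0, -1, 0, 0, 0, 0, 0, 0, -1, 0, 0, 0, 0, 0, -2.5, -1, 0, 0, 0, 0, 0, -3, -1, 0, 0, 0, 0, 0, -2, -1, 0, 0, 0, 0, 0, -1, -1, 0, 0, 0, 0, 0, 0, -1]
}}

```text
time_s: 33.25
position: [0.5006, 0.3887, 0.0134]
tcp_rot: [[0.994, -0.113, 0.001], [-0.113, -0.994, 0.0], [0.001, -0.001, -1.0]]
force: [-3.0, -0.7, 9.2]
opening: 0.271
```

Call:
{"api": "send_rows", "payload": {
  "moves": [0, 0, 0, 0, 0, 0, -0.2, 0, 0, 0, 0, 0, 0, -0.2, 0, 0, 0, 0, 0, 0, -0.2, 0, 0, 0, 0, 0, 2, -0.2, 0, 0, 0, 0, 0, 3.5, -0.2, 0, 0, 0, 0, 0, 4, -0.2, 0, 0, 4.5, 0.7, -3.3, 1, 0, 0, 0, 4.5, 0.7, -3.3, 0, 0, 0, 0, 4.5, 0.7, -3.3, 0, 0, 0, 0, 0, 0.7, -3.3, 0, 0, 0, 0, 0, 0.7, -3.3, 0, 0, 0, 0, 0, 0.7, -3.3, 0, 0, 0, 0, 0, 0, 0, 0, 0, 0, 0, 0, 0, 0, 0, 0]
}}

```text
time_s: 34.65
position: [0.5414, 0.1905, 0.1163]
tcp_rot: [[0.993, 0.121, -0.0], [0.121, -0.993, 0.0], [-0.0, -0.0, -1.0]]
force: [-0.4, -0.5, -0.6]
opening: 0.499
```

```bash
python3 - <<'E'
from h import *
st(); c=cap('wrist','w18'); s=cap('scene','s18'); p=read_state()['position']
print(proj(c,[[p[0],p[1],.04]]))
E
```

```text
{'time_s': 34.65, 'joint_positions': [8.227, 34.518, 94.919, 0.023, 50.587, 91.276], 'position': [0.541, 0.191, 0.116], 'tcp_rot': [[0.993, 0.121, -0.0], [0.121, -0.993, 0.0], [-0.0, -0.0, -1.0]], 'force': [-0.375, -0.462, -0.571], 'opening': 0.499}
[[274.51071028 219.21633983]]
```

View pics/w18.png

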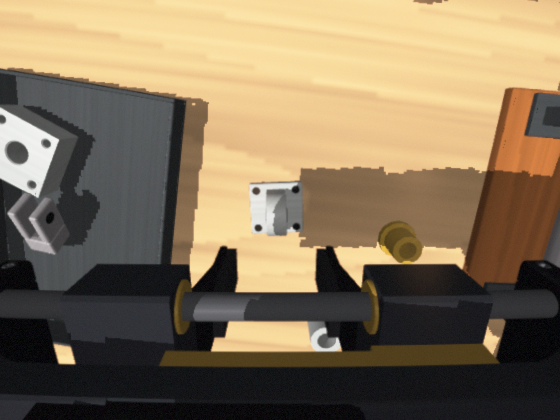

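View pics/s18.png

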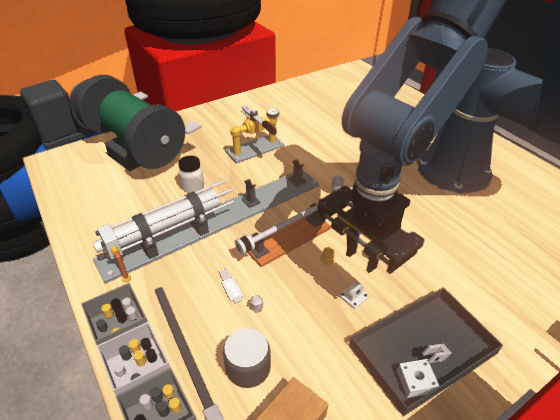

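Call:
{"api": "send_rows", "payload": {
  "moves": [0, 0, 0, 0, 0, -3, 0, 0, 0, 0, 0.2, 0, -3.5, 0, 0, 0, 0, 0.2, 0, -2.5, 0, 0, 0, 0, 0, 0, -1.2, 0, 0, 0, 0, 0, 0, 0, 0, 0, 0, 0, 0, 0, 0, -0.5, 0, 0, 0, 0, 0, 0, -1, 0, 0, 0, 0, 0, 0, -1, 0, 0, 0, 0, 0, 0, -1, 0, 0, 0, 0, 0, 0, -1]
}}

```text
time_s: 35.75
position: [0.5457, 0.1914, 0.0154]
tcp_rot: [[0.992, 0.123, 0.001], [0.123, -0.992, 0.0], [0.001, 0.0, -1.0]]
force: [-0.2, -0.5, 3.9]
opening: 0.181
```

Call:
{"api": "send_rows", "payload": {
  "moves": [0, 0, 0, 0, 0, 2, -1, 0, 0, 0, 0, 0, 3, -1, 0, 0, 0, -0.4, 0.5, 3, -1, 0, 0, 0, -1.6, 2.6, 1, -1, 0, 0, 0, -1.6, 2.6, 0, -1, 0, 0, 0, -1.6, 2.6, 0, -1, 0, 0, 0, -1.6, 2.6, 0, -1, 0, 0, 0, -1.6, 2.6, 0, -1, 0, 0, 0, -1.6, 2.6, 0, -1, 0, 0, 0, -1.6, 2.3, 0, -1, 0, 0, 0, 0, 0, 0, -1, 0, 0, 0, 0, 0, 0, -1]
}}

```text
time_s: 36.95
position: [0.4287, 0.3756, 0.1044]
tcp_rot: [[0.992, 0.125, 0.0], [0.125, -0.992, -0.0], [-0.0, 0.0, -1.0]]
force: [0.6, -0.2, -0.3]
opening: 0.18
```

```bash
python3 - <<'E'
from h import *
st(); c=cap('wrist','w19'); 
E
```

```text
{'time_s': 36.95, 'joint_positions': [30.001, 35.319, 95.94, -0.027, 48.75, 112.845], 'position': [0.429, 0.376, 0.104], 'tcp_rot': [[0.992, 0.125, 0.0], [0.125, -0.992, -0.0], [-0.0, 0.0, -1.0]], 'force': [0.621, -0.173, -0.334], 'opening': 0.18}
```

View pics/w19.png

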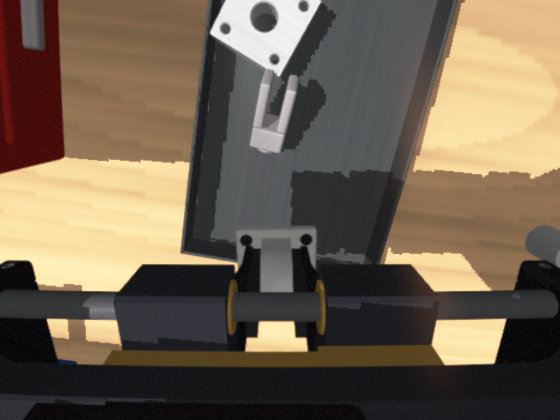

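Call:
{"api": "send_rows", "payload": {
  "moves": [0, 0, 0, 0.5, 0, -2.5, -1, 0, 0, 0, 0, 0, -3, -1, 0, 0, 0, 0, 0, -2, -1, 0, 0, 0, 0, 0, -0.9, -1, 0, 0, 0, 0, 0, 0, -1]
}}

```text
time_s: 37.5
position: [0.4346, 0.3743, 0.0196]
tcp_rot: [[0.993, 0.122, -0.001], [0.122, -0.993, -0.001], [-0.001, 0.001, -1.0]]
force: [-0.3, -0.1, -0.4]
opening: 0.183
```

Call:
{"api": "send_rows", "payload": {
  "moves": [0, 0, 0, 0, 0, -0.15, -1, 0, 0, 0, 0, 0, 0, -0.3, 0, 0, 0, 0, 0, 0, -0.3, 0, 0, 0, 0, 0, 0, -0.3, 0, 0, 0, 0, 0, 2, -0.3, 0, 0, 0, 0, 0, 3.5, -0.3, 0, 0, 0, 0, 0, 4, -0.3, 0, 0, 0, 0, 0, 2, -0.3, 0, 0, 0, 0, 0, 0, -0.3, 0, 0, 0, 0, 0, 0, -0.3]
}}

```text
time_s: 38.5
position: [0.434, 0.3754, 0.1343]
tcp_rot: [[0.992, 0.123, 0.001], [0.123, -0.992, 0.0], [0.001, -0.0, -1.0]]
force: [-0.6, -1.0, -0.1]
opening: 0.35
```

```bash
python3 - <<'E'
from h import *
st(); c=cap('wrist','w20');s=cap('scene'); crop(s,'s20',300,190,520,410,3.5); t=cap('top','top20')
E
```

```text
{'time_s': 38.5, 'joint_positions': [29.704, 32.96, 94.266, 0.001, 52.733, 112.618], 'position': [0.434, 0.375, 0.134], 'tcp_rot': [[0.992, 0.123, 0.001], [0.123, -0.992, 0.0], [0.001, -0.0, -1.0]], 'force': [-0.607, -1.021, -0.09], 'opening': 0.35}
```

View pics/w20.png

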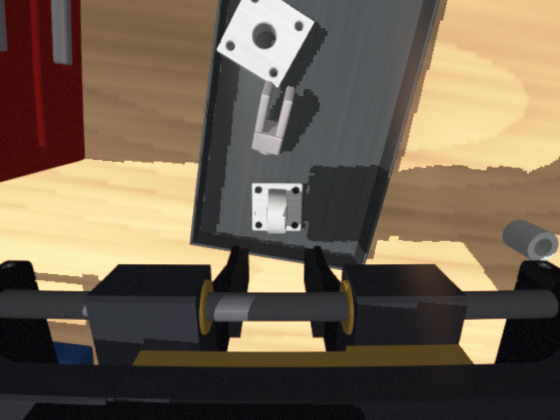

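View pics/s20.png

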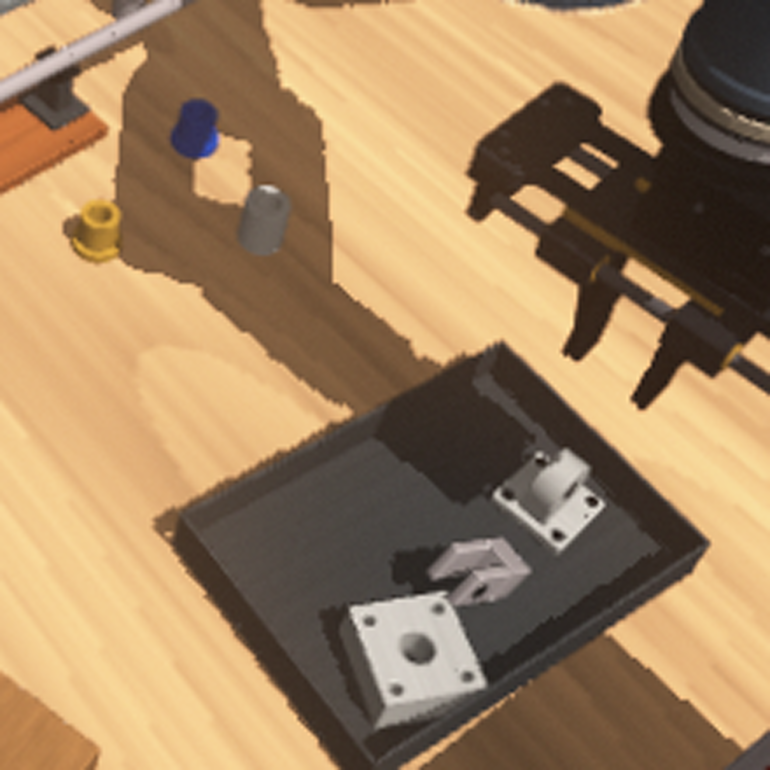

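Call:
{"api": "send_rows", "payload": {
  "moves": [0, 0, 0, 0.9, -3, 0, 0, 0, 0, 0, 1, -3.5, 0, 0, 0, 0, 0, 1, -3.5, 0, 0, 0, 0, 0, 1, -3.5, 0, 0, 0, 0, 0, 1, -3.5, 0, 0, 0, 0, 0, 1, -3.5, 0, 0, 0, 0, 0, 1, -3.5, 0, 0, 0, 0, 0, 1, -3.5, 0, 0, 0, 0, 0, 1, -2.5, -0.5, 0, 0, 0, 0, 0, 0, -0.5, 0, 0, 0, 0, 0, 0, 0, 0]
}}

```text
time_s: 39.75
position: [0.5218, 0.0751, 0.1222]
tcp_rot: [[0.993, 0.121, -0.004], [0.121, -0.993, 0.001], [-0.004, -0.001, -1.0]]
force: [-0.5, -0.4, 0.5]
opening: 0.501
```

```bash
python3 - <<'E'
from h import *
st(); c=cap('wrist','w21'); p=read_state()['position']
print(proj(c,[[p[0],p[1],.03]]))
E
```

```text
{'time_s': 39.75, 'joint_positions': [-3.977, 31.292, 101.272, 0.027, 47.687, 79.029], 'position': [0.522, 0.075, 0.122], 'tcp_rot': [[0.993, 0.121, -0.004], [0.121, -0.993, 0.001], [-0.004, -0.001, -1.0]], 'force': [-0.52, -0.363, 0.479], 'opening': 0.501}
[[275.6038165  212.23891381]]
```

View pics/w21.png

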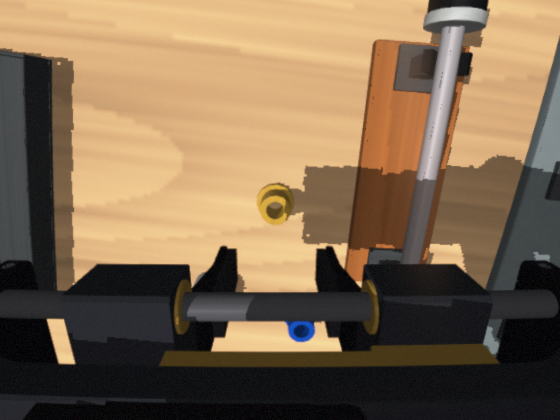

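Call:
{"api": "send_rows", "payload": {
  "moves": [0, 0, 0, 0.2, 0, -3, 0, 0, 0, 0, 0, 0, -3.5, 0, 0, 0, 0, 0, 0, -3.2, 0, 0, 0, 0, 0, 0, -1.3, 0, 0, 0, 0, 0, 0, 0, 0, 0, 0, 0, 0, 0, 0, -0.4, 0, 0, 0, 0, 0, 0, -1, 0, 0, 0, 0, 0, 0, -1, 0, 0, 0, 0, 0, 0, -1, 0, 0, 0, 0, 0, 0, -1]
}}

```text
time_s: 40.8
position: [0.5261, 0.0755, 0.0153]
tcp_rot: [[0.992, 0.123, 0.003], [0.123, -0.992, 0.0], [0.003, 0.0, -1.0]]
force: [0.1, 1.7, 6.6]
opening: 0.288
```

Call:
{"api": "send_rows", "payload": {
  "moves": [0, 0, 0, 0, 0, 2, -1, 0, 0, 0, 0, 0, 3, -1, 0, 0, 0, 0, 0.5, 3, -1, 0, 0, 0, -0.4, 3.5, 0.8, -1, 0, 0, 0, -0.4, 3.5, 0, -1, 0, 0, 0, -0.4, 3.5, 0, -1, 0, 0, 0, -0.4, 3.5, 0, -1, 0, 0, 0, -0.4, 3.5, 0, -1, 0, 0, 0, -0.4, 3.5, 0, -1, 0, 0, 0, -0.2, 2.5, 0, -1, 0, 0, 0, 0, 1, 0, -1, 0, 0, 0, 0, 0, 0, -1, 0, 0, 0, 0, 0, 0, -1]
}}

```text
time_s: 42.1
position: [0.499, 0.3243, 0.1018]
tcp_rot: [[0.992, 0.123, -0.001], [0.123, -0.992, -0.001], [-0.001, 0.001, -1.0]]
force: [0.2, 0.0, -0.6]
opening: 0.29
```

```bash
python3 - <<'E'
from h import *
st(); c=cap('wrist','w22')
E
```

```text
{'time_s': 42.1, 'joint_positions': [22.288, 37.031, 92.254, -0.045, 50.776, 105.253], 'position': [0.499, 0.324, 0.102], 'tcp_rot': [[0.992, 0.123, -0.001], [0.123, -0.992, -0.001], [-0.001, 0.001, -1.0]], 'force': [0.237, 0.018, -0.586], 'opening': 0.29}
```

View pics/w22.png

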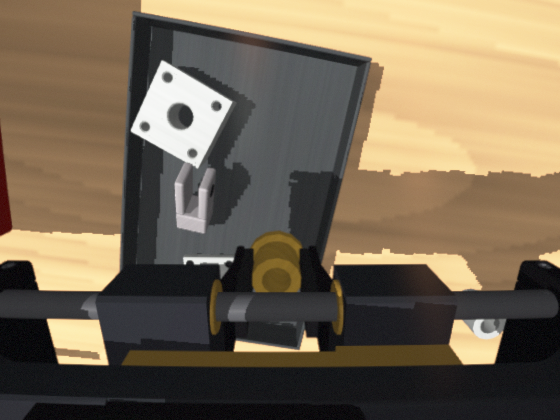

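Call:
{"api": "send_rows", "payload": {
  "moves": [0, 0, 0, 0, 0, -2.5, -1, 0, 0, 0, 0, 0, -3, -1, 0, 0, 0, 0, 0, -2, -1, 0, 0, 0, 0, 0, -0.9, -1, 0, 0, 0, 0, 0, -0.1, -1, 0, 0, 0, 0, 0, 0, -1]
}}

```text
time_s: 42.75
position: [0.4996, 0.3241, 0.0174]
tcp_rot: [[0.993, 0.122, -0.0], [0.122, -0.993, -0.0], [-0.0, 0.0, -1.0]]
force: [0.2, -0.5, -0.7]
opening: 0.289
```

Call:
{"api": "send_rows", "payload": {
  "moves": [0, 0, 0, 0, 0, 0, -0.15, 0, 0, 0, 0, 0, 0, -0.15, 0, 0, 0, 0, 0, 0, -0.15, 0, 0, 0, 0, 0, 2, -0.15, 0, 0, 0, 0, 0, 3.5, -0.15, 0, 0, 0, 0, 0, 4, -0.15, 0, 0, 0, -0.6, -2, 1, 0, 0, 0, 0, -0.7, -2.5, 0, 0, 0, 0, 0, -1, -3.5, 0, 0, 0, 0, 0, -1, -3.5, 0, 0, 0, 0, 0, -1, -3, 0, 0, 0, 0, 0, -1.2, -2.5, 0, 0, 0, 0, 0, -1.3, -2.4, 0, 0, 0, 0, 0, 0, 0, 0, 0, 0, 0, 0, 0, 0, 0, 0]
}}

```text
time_s: 44.25
position: [0.4317, 0.1312, 0.1223]
tcp_rot: [[0.993, 0.122, 0.001], [0.122, -0.993, 0.0], [0.001, -0.0, -1.0]]
force: [0.1, -0.9, -0.1]
opening: 0.498
```

```bash
python3 - <<'E'
from h import *
st(); c=cap('wrist','w23'); s=cap('scene','s23'); p=read_state()['position']
print(proj(c,[[p[0],p[1],.036]]))
E
```

```text
{'time_s': 44.25, 'joint_positions': [2.656, 26.944, 112.107, 0.021, 40.877, 85.645], 'position': [0.432, 0.131, 0.122], 'tcp_rot': [[0.993, 0.122, 0.001], [0.122, -0.993, 0.0], [0.001, -0.0, -1.0]], 'force': [0.111, -0.929, -0.11], 'opening': 0.498}
[[275.53390644 214.20804239]]
```

View pics/w23.png

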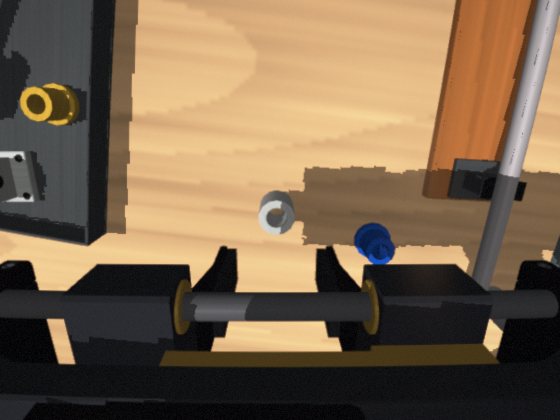

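View pics/s23.png

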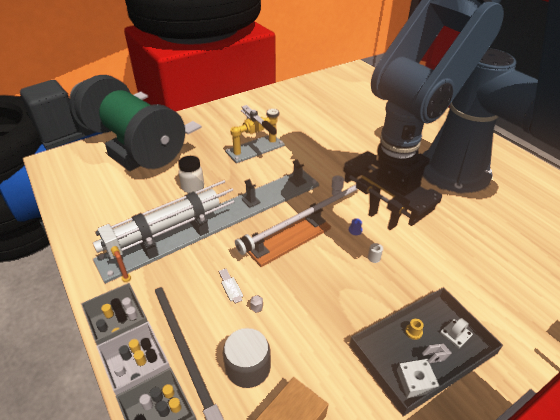

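Call:
{"api": "send_rows", "payload": {
  "moves": [0, 0, 0, -0.1, -0.1, -3, 0, 0, 0, 0, 0, 0, -3.5, 0, 0, 0, 0, 0, 0, -3.2, 0, 0, 0, 0, 0, 0, -1.5, 0, 0, 0, 0, 0, 0, 0, 0, 0, 0, 0, 0, 0, 0, -0.4, 0, 0, 0, 0, 0, 0, -1, 0, 0, 0, 0, 0, 0, -1, 0, 0, 0, 0, 0, 0, -1, 0, 0, 0, 0, 0, 0, -1]
}}

```text
time_s: 45.35
position: [0.431, 0.1306, 0.0109]
tcp_rot: [[0.992, 0.123, 0.002], [0.123, -0.992, 0.0], [0.002, 0.0, -1.0]]
force: [0.2, 1.3, 6.8]
opening: 0.335
```

Call:
{"api": "send_rows", "payload": {
  "moves": [0, 0, 0, 0, 0, 2, -1, 0, 0, 0, 0, 0, 3, -1, 0, 0, 0, 0, 0, 3.5, -1, 0, 0, 8.3, 0.1, 1.8, 0.5, -1, 0, 0, 8.3, 0.1, 1.8, 0, -1, 0, 0, 8.3, 0.1, 1.8, 0, -1, 0, 0, 8.3, 0.1, 1.8, 0, -1, 0, 0, 8.3, 0.1, 1.8, 0, -1, 0, 0, 8.3, 0.1, 1.8, 0, -1, 0, 0, 8.3, 0.1, 1.8, 0, -1, 0, 0, 8.3, 0.1, 1.8, 0, -1, 0, 0, 8.3, 0.1, 1.8, 0, -1, 0, 0, 8.3, 0, 1.8, 0, -1, 0, 0, 0, 0, 0, 0, -1, 0, 0, 0, 0, 0, 0, -1]
}}

```text
time_s: 46.85
position: [0.4386, 0.3101, 0.0999]
tcp_rot: [[0.0, 1.0, -0.001], [1.0, -0.0, -0.001], [-0.001, -0.001, -1.0]]
force: [-0.2, -0.7, -0.3]
opening: 0.336
```

```bash
python3 - <<'E'
from h import *
st(); c=cap('wrist','w24'); s=cap('scene'); crop(s,'s24',330,270,520,420,4)
E
```

```text
{'time_s': 46.85, 'joint_positions': [23.345, 33.917, 100.844, -0.028, 45.292, 23.366], 'position': [0.439, 0.31, 0.1], 'tcp_rot': [[0.0, 1.0, -0.001], [1.0, -0.0, -0.001], [-0.001, -0.001, -1.0]], 'force': [-0.177, -0.698, -0.252], 'opening': 0.336}
```

View pics/w24.png

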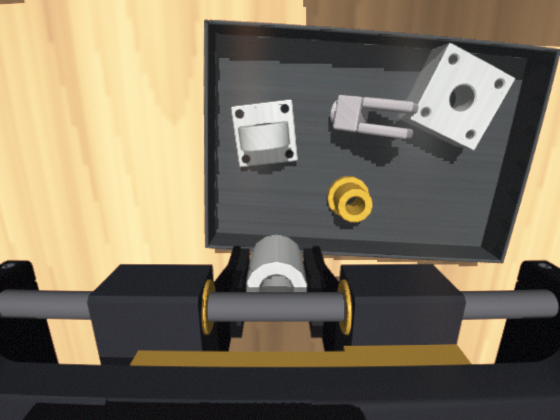

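View pics/s24.png

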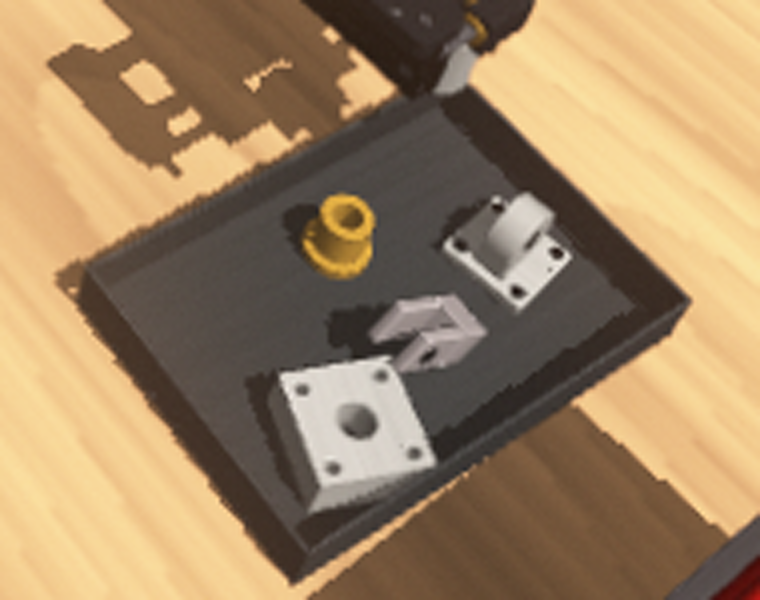

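Call:
{"api": "send_rows", "payload": {
  "moves": [0, 0, 0, 0, 0, -2.5, -1, 0, 0, 0, 0, 0.2, -3, -1, 0, 0, 0, 0, 0, -2, -1, 0, 0, 0, 0, 0, -1, -1, 0, 0, 0, 0, 0, -0.1, -1, 0, 0, 0, 0, 0, 0, -1]
}}

```text
time_s: 47.55
position: [0.4395, 0.3119, 0.0141]
tcp_rot: [[-0.0, 1.0, 0.0], [1.0, 0.0, -0.0], [-0.0, 0.0, -1.0]]
force: [0.4, 0.1, -0.8]
opening: 0.339
```

Call:
{"api": "send_rows", "payload": {
  "moves": [0, 0, 0, 0, 0, 0, -0.15, 0, 0, 0, 0, 0, 0, -0.15, 0, 0, 0, 0, 0, 0, -0.15, 0, 0, 0, 0, 0, 2, -0.15, 0, 0, 0, 0, 0, 3.5, -0.15, 0, 0, 0, 0, 0, 4, -0.15, 0, 0, 0, 2, -3, 1, 0, 0, 0, 0, 1, -2, 0, 0, 0, 0, 0, 0, 0, 0, 0, 0, 0, 0, 0, 0, 0, 0]
}}

```text
time_s: 48.55
position: [0.4689, 0.2622, 0.1191]
tcp_rot: [[0.0, 1.0, -0.0], [1.0, -0.0, 0.0], [0.0, -0.0, -1.0]]
force: [0.0, 0.1, 0.8]
opening: 0.498
```

```bash
python3 - <<'E'
from h import *
st(); c=cap('wrist','w25');crop(c,'w25c',180,0,560,260,2.1); s=cap('scene','s25'); crop(s,'s25c',330,270,520,420,4)
E
```

```text
{'time_s': 48.55, 'joint_positions': [17.275, 32.096, 100.139, 0.03, 47.784, 17.258], 'position': [0.469, 0.262, 0.119], 'tcp_rot': [[0.0, 1.0, -0.0], [1.0, -0.0, 0.0], [0.0, -0.0, -1.0]], 'force': [0.006, 0.107, 0.848], 'opening': 0.498}
```

View pics/w25c.png

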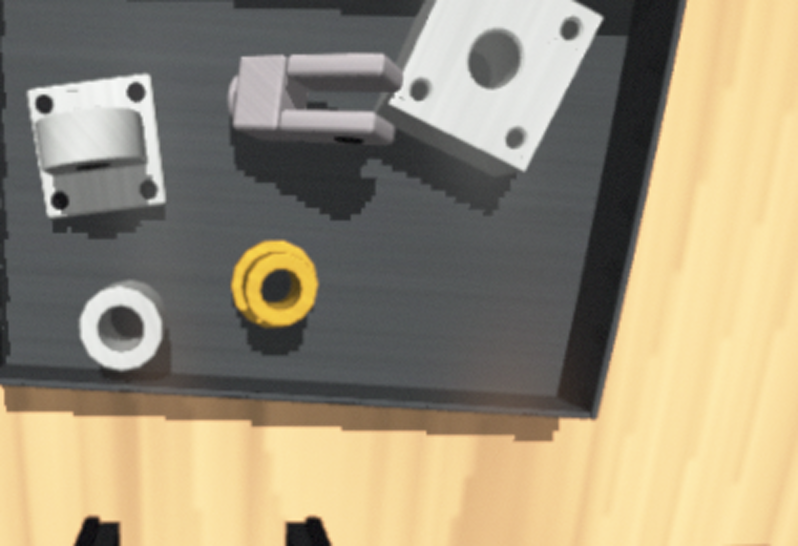

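View pics/s25c.png

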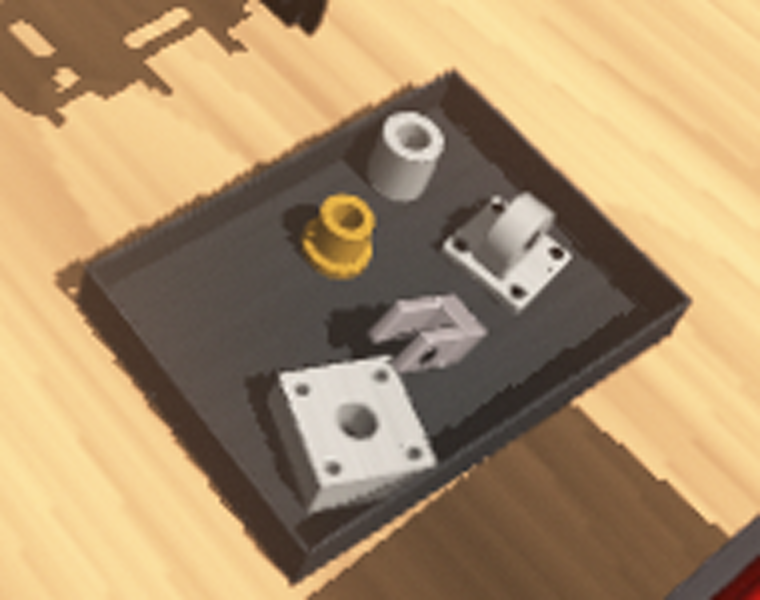

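```bash
python3 - <<'E'
from h import *
np.set_printoptions(precision=4,suppress=True)
c=load('wrist'); W=lambda *a:[[(x+.5)/2.1+179.5,(y+.5)/2.1-.5] for x,y in a]
print('block',onz(c,W((242,57),(240,128),(287,57),(280,128)),.026)); print('prong tips',onz(c,W((385,55),(380,113)),.04))
print('cap',onz(c,W((405,103),(523,172),(602,17)),.029),'gland',onz(c,W((281,287)),.033),'walls',onz(c,W((590,412),(5,382)),.032))
E
```

```text
block [[0.4822 0.4018 0.026 ]
 [0.4818 0.3792 0.026 ]
 [0.4975 0.4018 0.026 ]
 [0.4958 0.3792 0.026 ]]
prong tips [[0.5276 0.3996 0.04  ]
 [0.5271 0.3822 0.04  ]]
cap [[0.5381 0.3872 0.029 ]
 [0.5819 0.3653 0.029 ]
 [0.6033 0.4154 0.029 ]] gland [[0.497  0.3252 0.033 ]] walls [[0.6185 0.2785 0.032 ]
 [0.3942 0.2901 0.032 ]]
```

Call:
{"api": "send_rows", "payload": {
  "moves": [0, 0, 0, 1, -4, 3, 0, 0, 0, 0, 1, -4, 3, 0, 0, 0, 0, 1, -4, 3, 0, 0, 0, 0, 1, -4, 2, 0, 0, 0, 0, 0, -3, 0, 0, 0, 0, 0, 0, 0, 0, 0, 0, 0, 0, 0, 0, 0, 0]
}}

```text
time_s: 49.35
position: [0.5079, 0.0752, 0.2268]
tcp_rot: [[-0.001, 1.0, -0.002], [1.0, 0.001, 0.001], [0.001, -0.002, -1.0]]
force: [0.6, -0.1, 0.6]
opening: 0.496
```

```bash
python3 - <<'E'
from h import *
np.set_printoptions(precision=4,suppress=True)
st(); c=cap('wrist','w26'); t=cap('top','top26'); crop(t,'t26',110,170,230,280,6);crop(c,'w26c',100,0,500,260,2)
s=load('scene'); S=lambda x,y:[(x+.5)/4+329.5,(y+.5)/4+269.5]
print('scene cap', onz(s,[S(278,374),S(390,356),S(438,466),S(315,482)],.029))
E
```

```text
{'time_s': 49.35, 'joint_positions': [-4.086, 21.376, 97.593, 0.045, 61.122, -4.145], 'position': [0.508, 0.075, 0.227], 'tcp_rot': [[-0.001, 1.0, -0.002], [1.0, 0.001, 0.001], [0.001, -0.002, -1.0]], 'force': [0.634, -0.124, 0.58], 'opening': 0.496}
scene cap [[0.5829 0.3668 0.029 ]
 [0.5335 0.3888 0.029 ]
 [0.5549 0.4382 0.029 ]
 [0.6052 0.4133 0.029 ]]
```

View pics/w26c.png

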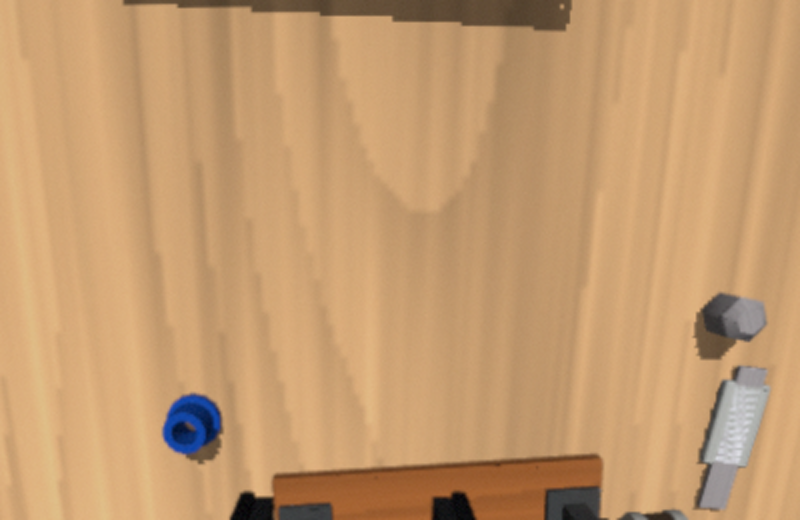

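View pics/t26.png

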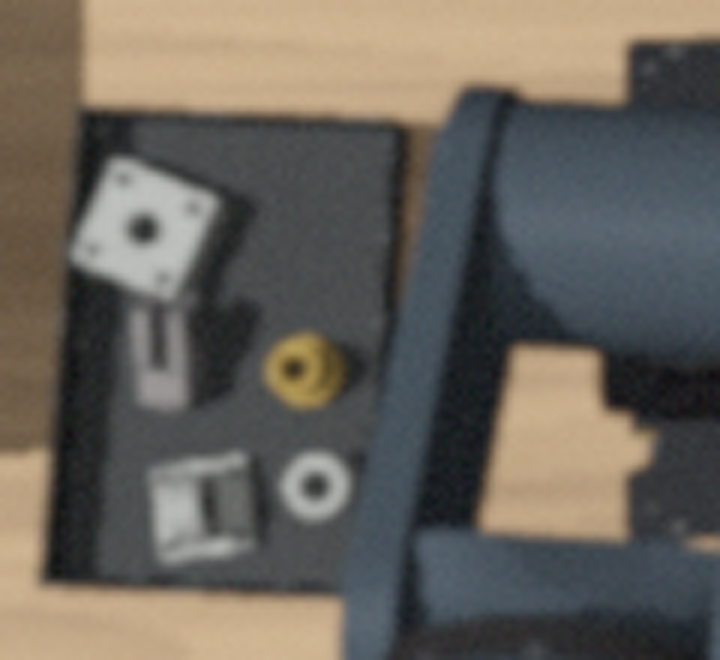

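```bash
python3 - <<'E'
from h import *
np.set_printoptions(precision=4,suppress=True)
t=load('top')
for z in (0,.1,.2,.3): print(z,onz(t,[[87,150],[79,248],[56,122]],z))
T=lambda x,y:[(x+.5)/6+109.5,(y+.5)/6+169.5]
for z in (.029,.045): print(onz(t,[T(118,153),T(218,203),T(175,300),T(73,255),T(143,230)],z))
print('tray',onz(t,[T(80,112),T(398,125),T(43,582)],.032))
E
```

```text
0 [[0.7537 0.5578 0.    ]
 [0.4522 0.571  0.    ]
 [0.8444 0.6572 0.    ]]
0.1 [[0.7283 0.5115 0.1   ]
 [0.4501 0.5237 0.1   ]
 [0.812  0.6032 0.1   ]]
0.2 [[0.7029 0.4652 0.2   ]
 [0.4479 0.4764 0.2   ]
 [0.7795 0.5493 0.2   ]]
0.3 [[0.6774 0.4189 0.3   ]
 [0.4458 0.4291 0.3   ]
 [0.7471 0.4953 0.3   ]]
[[0.6066 0.4133 0.029 ]
 [0.5807 0.363  0.029 ]
 [0.5327 0.3833 0.029 ]
 [0.5559 0.4344 0.029 ]
 [0.5678 0.4    0.029 ]]
[[0.6043 0.4076 0.045 ]
 [0.5787 0.3579 0.045 ]
 [0.5313 0.3779 0.045 ]
 [0.5542 0.4284 0.045 ]
 [0.566  0.3944 0.045 ]]
tray [[0.6271 0.4317 0.032 ]
 [0.6179 0.2732 0.032 ]
 [0.3956 0.4435 0.032 ]]
```

Call:
{"api": "send_rows", "payload": {
  "moves": [0, 0, -8.2, -0.1, 2.8, 0, -0.2, 0, 0, -8.2, -0.1, 2.9, 0, -0.2, 0, 0, -8.2, -0.1, 2.9, -1, -0.2, 0, 0, -8.2, -0.1, 2.9, -1, -0.2, 0, 0, -8.2, -0.1, 2.9, -1, -0.2, 0, 0, -8.2, -0.2, 2.9, -1, -0.2, 0, 0, -8.2, -0.2, 2.9, -1, -0.2, 0, 0, -8.2, -0.2, 2.9, -1, -0.2, 0, 0, -8.2, -0.2, 2.9, -1, -0.2, 0, 0, -8.2, -0.2, 2.9, -1, -0.2, 0, 0, -8, 0, 2.6, -1, -0.2, 0, 0, 0, 0, 0, -1, -0.2, 0, 0, 0, 0, 0, 0, -0.2, 0, 0, 0, 0, 0, 0, -0.2]
}}

```text
time_s: 50.85
position: [0.4925, 0.3894, 0.1266]
tcp_rot: [[1.0, 0.003, -0.002], [0.003, -1.0, -0.001], [-0.002, 0.001, -1.0]]
force: [-0.6, -0.5, 0.7]
opening: 0.402
```

```bash
python3 - <<'E'
from h import *
st(); c=cap('wrist','w27'); p=read_state()['position']
print(proj(c,[[p[0],p[1],.026]])); crop(c,'w27c',160,0,400,300,2.5)
E
```

```text
{'time_s': 50.85, 'joint_positions': [28.157, 37.107, 86.341, -0.018, 56.676, 117.975], 'position': [0.493, 0.389, 0.127], 'tcp_rot': [[1.0, 0.003, -0.002], [0.003, -1.0, -0.001], [-0.002, 0.001, -1.0]], 'force': [-0.552, -0.516, 0.687], 'opening': 0.402}
[[276.34858984 208.72588187]]
```

View pics/w27.png

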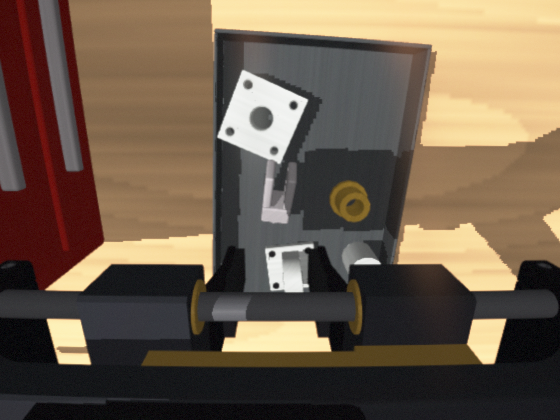

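View pics/w27c.png

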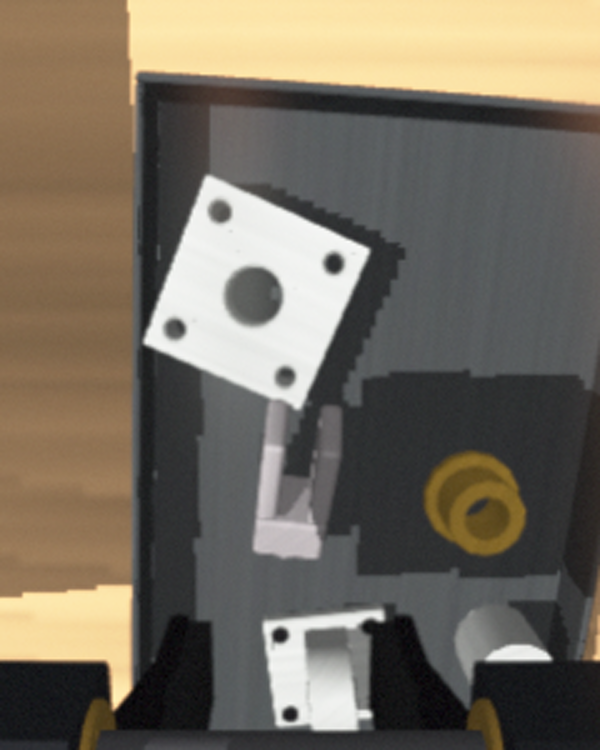

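Call:
{"api": "send_rows", "payload": {
  "moves": [0, 0, 0, 0, 0, -3, -0.2, 0, 0, 0, 0, 0, -3.5, -0.2, 0, 0, 0, 0, 0, -3, -0.2, 0, 0, 0, 0, 0, -1.8, -0.2, 0, 0, 0, 0, 0, 0, -0.2, 0, 0, 0, 0, 0, 0, -1, 0, 0, 0, 0, 0, 0, -1, 0, 0, 0, 0, 0, 0, -1, 0, 0, 0, 0, 0, 0, -1]
}}

```text
time_s: 51.8
position: [0.495, 0.3902, 0.0159]
tcp_rot: [[1.0, 0.002, 0.003], [0.002, -1.0, 0.001], [0.003, -0.001, -1.0]]
force: [0.8, -0.4, 2.6]
opening: 0.275
```

Call:
{"api": "send_rows", "payload": {
  "moves": [0, 0, 0, 0, 0, 1.5, -1, 0, 0, 0, 0, 0, 2.5, -1, 0, 0, 0, 0, 0, 2.5, -1, 0, 0, 0, 1.5, -2, 1, -1, 0, 0, 0, 2, -2.8, 0, -1, 0, 0, 0, 2, -2.7, 0, -1, 0, 0, 0, 0, 0, 0, -1, 0, 0, 0, 0, 0, 0, -1]
}}

```text
time_s: 52.6
position: [0.5487, 0.3142, 0.09]
tcp_rot: [[1.0, -0.001, -0.0], [-0.001, -1.0, 0.001], [-0.0, -0.001, -1.0]]
force: [-0.7, 0.1, -1.3]
opening: 0.271
```

```bash
python3 - <<'E'
from h import *
st(); c=cap('wrist','w28'); s=cap('scene'); crop(s,'s28',330,270,520,420,4)
E
```

```text
{'time_s': 52.6, 'joint_positions': [19.67, 40.211, 87.016, 0.041, 52.774, 109.677], 'position': [0.549, 0.314, 0.09], 'tcp_rot': [[1.0, -0.001, -0.0], [-0.001, -1.0, 0.001], [-0.0, -0.001, -1.0]], 'force': [-0.717, 0.132, -1.251], 'opening': 0.271}
```

View pics/w28.png

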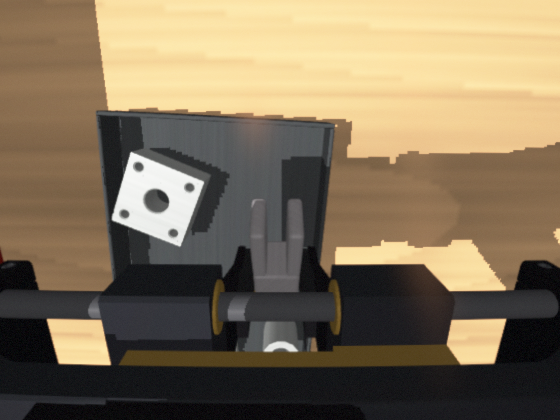

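View pics/s28.png

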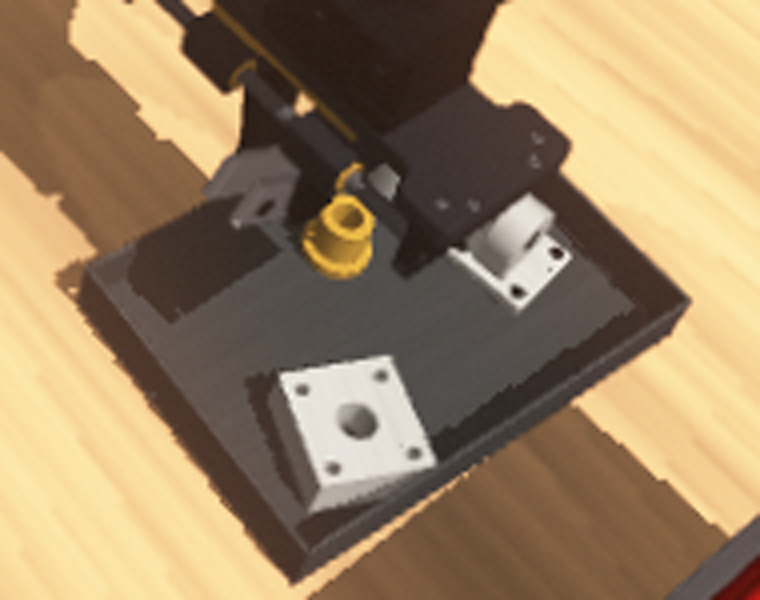

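Call:
{"api": "send_rows", "payload": {
  "moves": [0, 0, 0, 0, 0, -2.5, -1, 0, 0, 0, 0, 0, -3, -1, 0, 0, 0, 0, 0, -1.4, -1, 0, 0, 0, 0, 0, -0.4, -1, 0, 0, 0, 0, 0, 0, -1, 0, 0, 0, 0, 0, 0, -0.3, 0, 0, 0, 0, 0, 0, -0.3, 0, 0, 0, 0, 0, 0, -0.3, 0, 0, 0, 0, 0, 0, -0.3]
}}

```text
time_s: 53.6
position: [0.5489, 0.3148, 0.0166]
tcp_rot: [[1.0, 0.001, 0.001], [0.001, -1.0, 0.0], [0.001, -0.0, -1.0]]
force: [1.0, -0.2, 0.7]
opening: 0.348
```

Call:
{"api": "send_rows", "payload": {
  "moves": [0, 0, 0, 0, 0, 2, -0.3, 0, 0, 0, 0, 0, 3.5, -0.3, 0, 0, 0, 0, 0, 4, -0.3, 0, 0, 7.9, 0.25, 1, 1, 0.47, 0, 0, 7.9, 0.25, 1, 0, 0.47, 0, 0, 7.9, 0.25, 1, 0, 0.47, 0, 0, 7.9, 0.25, 1, 0, 0.47, 0, 0, 7.9, 0.25, 1, 0, 0.47, 0, 0, 7.9, 0.25, 1, 0, 0.47, 0, 0, 7.9, 0.2, 1, 0, 0.47, 0, 0, 7.9, 0.2, 1.1, 0, 0.47, 0, 0, 0, 0, 0, 0, 0.47, 0, 0, 0, 0, 0, 0, 0.47]
}}

```text
time_s: 54.9
position: [0.5673, 0.3955, 0.1211]
tcp_rot: [[0.452, 0.892, -0.0], [0.892, -0.452, -0.0], [-0.001, -0.0, -1.0]]
force: [-0.4, -0.2, -0.6]
opening: 0.738
```

```bash
python3 - <<'E'
from h import *
np.set_printoptions(precision=4,suppress=True)
st(); c=cap('wrist','w29'); p=read_state()['position']
print(proj(c,[[p[0],p[1],.03]])); crop(c,'w29c',160,80,400,290,3);s=cap('scene'); crop(s,'s29',330,270,520,420,4)
E
```

```text
{'time_s': 54.9, 'joint_positions': [25.65, 41.794, 76.483, -0.017, 61.757, 52.526], 'position': [0.567, 0.395, 0.121], 'tcp_rot': [[0.452, 0.892, -0.0], [0.892, -0.452, -0.0], [-0.001, -0.0, -1.0]], 'force': [-0.352, -0.228, -0.618], 'opening': 0.738}
[[276.5999 213.6525]]
```

View pics/w29c.png

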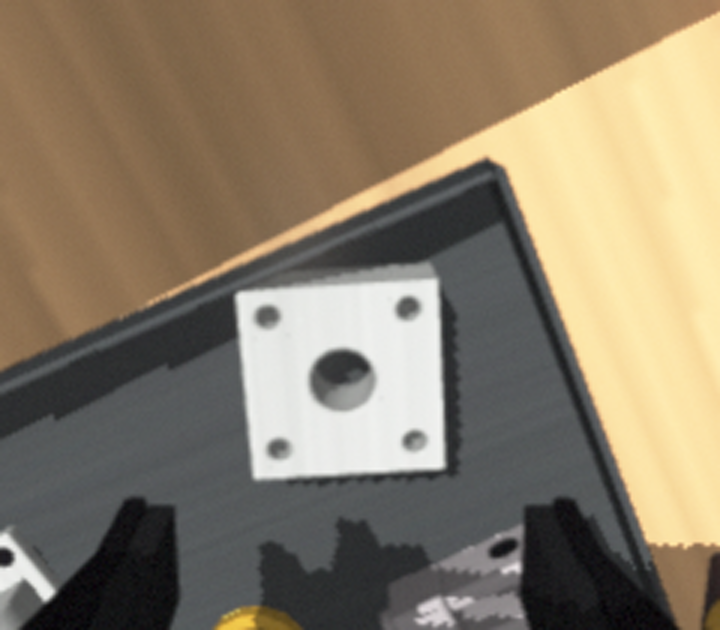

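View pics/s29.png

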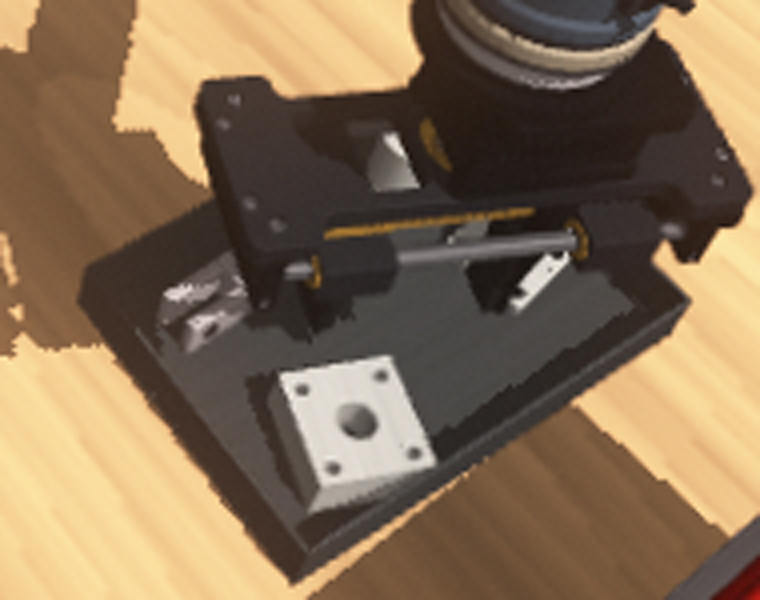

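Call:
{"api": "send_rows", "payload": {
  "moves": [0, 0, 0, 0.1, 0.1, -3, 0.47, 0, 0, 0, 0, 0, -3, 0.47, 0, 0, 0, 0, 0, -2, 0.47, 0, 0, 0, 0, 0, -1.5, 0.47, 0, 0, 0, 0, 0, -1, 0.47, 0, 0, 0, 0, 0, -0.2, 0.47, 0, 0, 0, 0, 0, 0, 0.47]
}}

```text
time_s: 55.7
position: [0.569, 0.3968, 0.0145]
tcp_rot: [[0.45, 0.893, 0.001], [0.893, -0.45, 0.0], [0.001, 0.0, -1.0]]
force: [-0.6, -0.7, -1.0]
opening: 0.734
```

Call:
{"api": "send_rows", "payload": {
  "moves": [0, 0, 0, 0, 0, 0, 0.2, 0, 0, 0, 0, 0, 0, -1, 0, 0, 0, 0, 0, 0, -1, 0, 0, 0, 0, 0, 0, -1, 0, 0, 0, 0, 0, 0, -1, 0, 0, 0, 0, 0, 0, -1]
}}

```text
time_s: 56.3
position: [0.569, 0.3972, 0.0153]
tcp_rot: [[0.45, 0.893, 0.001], [0.893, -0.45, 0.001], [0.001, 0.001, -1.0]]
force: [-1.6, 0.5, 6.1]
opening: 0.622
```

Call:
{"api": "send_rows", "payload": {
  "moves": [0, 0, 0, 0, 0, 1.5, -1, 0, 0, 0, 0, 0, 2.5, -1, 0, 0, 0, -0.4, -1.2, 0, -1, 0, 0, 0, -0.4, -1.2, 0, -1, 0, 0, 0, 0, 0, 0, -1, 0, 0, 0, 0, 0, 0, -1]
}}

```text
time_s: 56.9
position: [0.5596, 0.3715, 0.053]
tcp_rot: [[0.451, 0.893, -0.003], [0.893, -0.451, -0.001], [-0.002, -0.002, -1.0]]
force: [0.9, -0.3, -2.2]
opening: 0.621
```

```bash
python3 - <<'E'
from h import *
st(); c=cap('wrist','w30'); s=cap('scene'); crop(s,'s30',330,270,520,420,4)
E
```

```text
{'time_s': 56.9, 'joint_positions': [24.062, 45.57, 81.559, 0.004, 53.029, 50.85], 'position': [0.56, 0.371, 0.053], 'tcp_rot': [[0.451, 0.893, -0.003], [0.893, -0.451, -0.001], [-0.002, -0.002, -1.0]], 'force': [0.909, -0.254, -2.194], 'opening': 0.621}
```

View pics/s30.png

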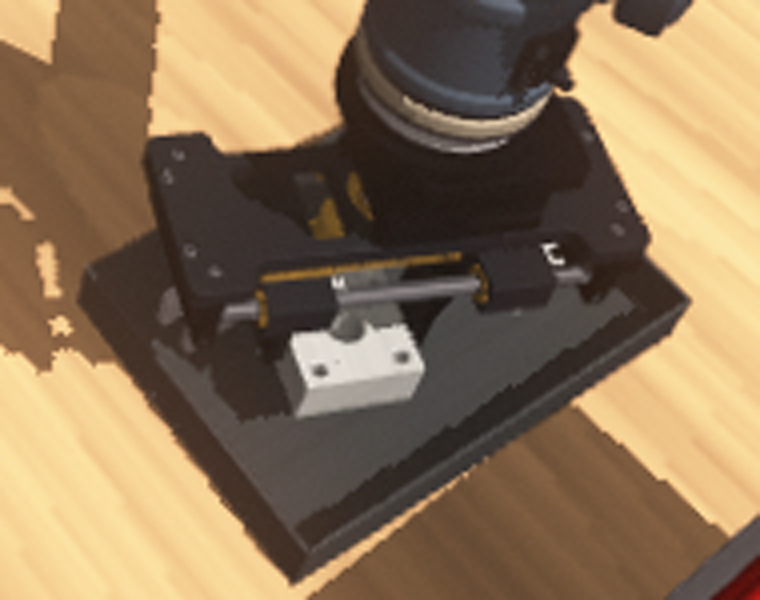

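View pics/w30.png

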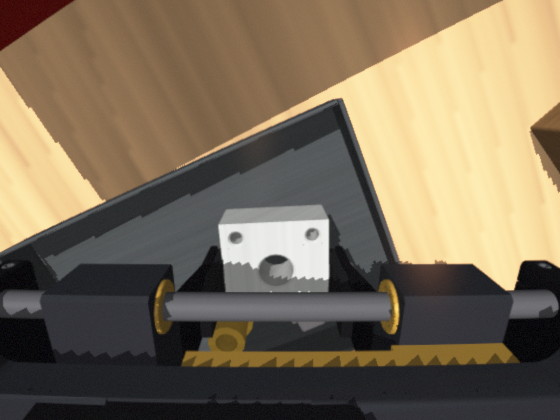

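Call:
{"api": "send_rows", "payload": {
  "moves": [0, 0, 0, 0.1, 0, -2, -1, 0, 0, 0, 0, 0, -1.5, -1, 0, 0, 0, 0, 0, -0.4, -1, 0, 0, 0, 0, 0, 0, -1]
}}

```text
time_s: 57.4
position: [0.5611, 0.3726, 0.015]
tcp_rot: [[0.449, 0.893, -0.002], [0.893, -0.449, -0.001], [-0.002, -0.001, -1.0]]
force: [-2.2, -0.6, 1.0]
opening: 0.62
```

Call:
{"api": "send_rows", "payload": {
  "moves": [0, 0, 0, 0, 0, 0, 0.4, 0, 0, 0, 0, 0, 0, 0.4, 0, 0, 0, 0, 0, 0, 0.4, 0, 0, 0, 0, 0, 2, 0.4, 0, 0, 0, 0, 0, 3.5, 0.4, 0, 0, 0, 0, 0, 4, 0.4, 0, 0, 0, -1, -3, 3, 0, 0, 0, 0, -1, -4, 3, 0, 0, 0, 0, -1, -4, 2, 0, 0, 0, 0, -1, -4, 0, 0, 0, 0, 0, -1, -4, 0, 0, 0, 0, 0, -1, -4, 0, 0, 0, 0, 0, 0, 0, 0, 0, 0, 0, 0, 0, 0, 0, 0]
}}

```text
time_s: 58.8
position: [0.5022, 0.1429, 0.19]
tcp_rot: [[0.452, 0.892, 0.001], [0.892, -0.452, 0.001], [0.001, 0.001, -1.0]]
force: [0.5, 1.7, -0.8]
opening: 0.501
```

```bash
python3 - <<'E'
from h import *
st(); c=cap('wrist','w31'); s=cap('scene','s31'); crop(s,'s31c',330,270,520,420,4); t=cap('top','top31'); crop(t,'t31',110,170,230,280,6)
E
```

```text
{'time_s': 58.8, 'joint_positions': [3.593, 24.869, 98.831, 0.037, 56.246, 30.434], 'position': [0.502, 0.143, 0.19], 'tcp_rot': [[0.452, 0.892, 0.001], [0.892, -0.452, 0.001], [0.001, 0.001, -1.0]], 'force': [0.498, 1.659, -0.764], 'opening': 0.501}
```

View pics/s31c.png

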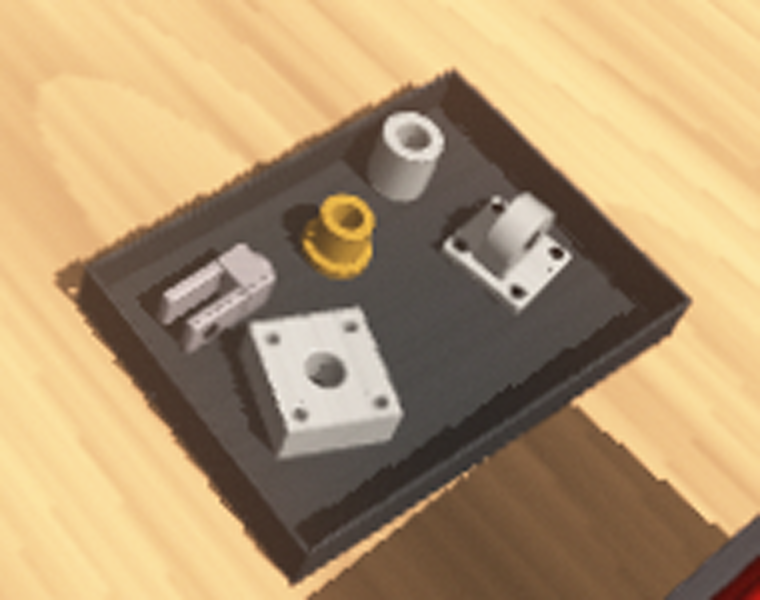

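View pics/t31.png

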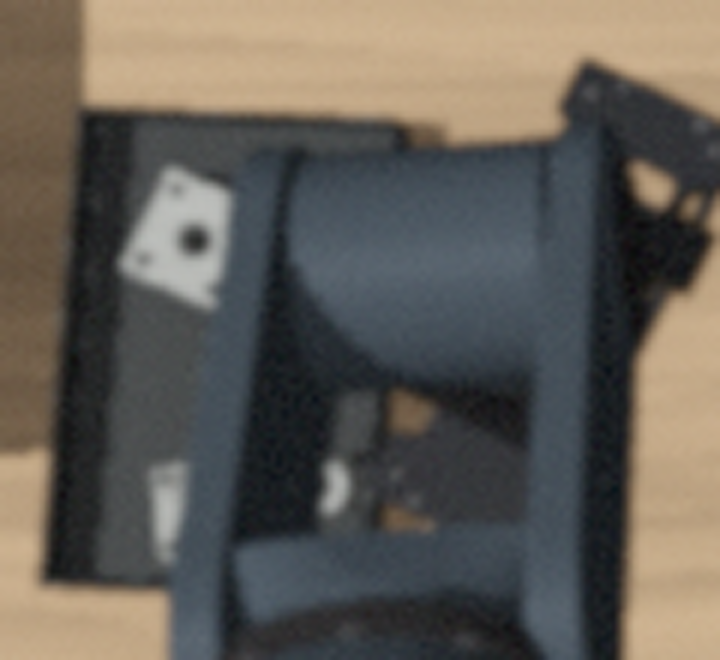

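View pics/s31.png

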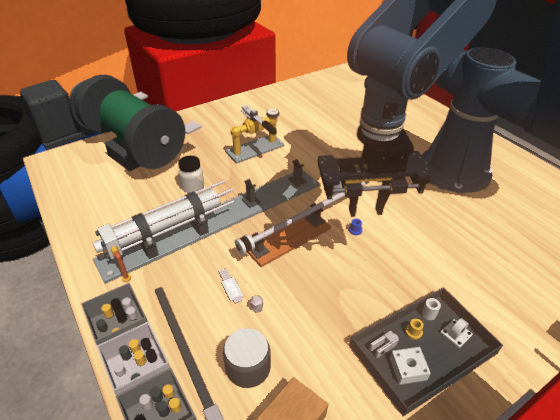

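View pics/top31.png

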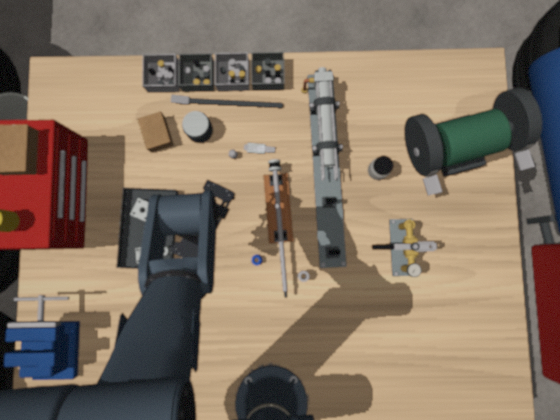

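```bash
python3 - <<'E'
from h import *
np.set_printoptions(precision=4,suppress=True)
t=load('top'); crop(t,'t31L',380,205,450,290,9); crop(t,'t31R',255,150,305,310,5)
E
```

```text
(no output)
```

View pics/t31L.png

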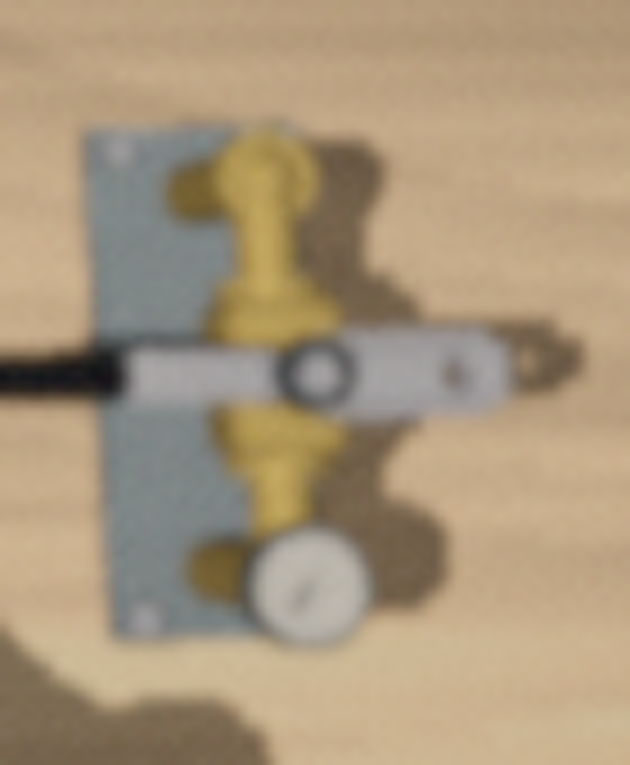

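View pics/t31R.png

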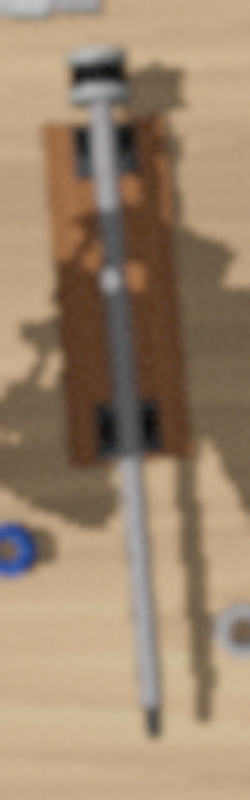

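```bash
python3 -c "
from rig import hand_in
print(hand_in())"
```

```text
the job is handed in; nothing more can be done
None
```

The job is done and handed in at about 59 s of the 210 s allowed; no verdict was reported.

- **Isolator:** I swung the lever to off before touching the rod. The last top view puts it within about 1° of square to the pipe, and light passes through both padlock holes.
- **Piston rod:** I drew it out in five strokes, hand over hand. The piston came about 49 mm clear of the mouth before I lifted it. It lies in both vees of the cradle, with its balance point within 2–3 mm of the midpoint.
- **Parts:** All five were there, and all five (end cap, gland, fork, spacer, lug) now lie or stand in the tray. The blue look-alike gland, wheel nut, socket, tread gauge and jar look unmoved.

**What needed mending or disagreed:**
- **End cap and fork:** the cap first ended up against the tray wall, about 3 cm from where I set it down, and the fork leaned on it. I don't know why the cap moved. I picked both up again and set them flat, and the last picture shows them so.
- **Cameras:** the scene camera read about 6 mm high in y against the top and wrist cameras, so I worked from those two.

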